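# Check the steamed rice cakes with the contact thermometer

### The job

Swing the warming lamp all the way out from over the tray to its stop, take the thermometer from its fork stand, and touch its tip gently first onto the brass reference disc, then onto the dot of every rice cake that has one in the order white, yellow, red, blue, black (some may be missing), and last onto the reference disc again, holding it three seconds on each for the reading to settle. Then hang the thermometer back upright in its stand, and afterwards swing the lamp fully back over the tray to its stop. Leave the rice cakes upright on the tray and do not shift the other things standing about.

Things in the scene. Friction and masses are not known exactly. Their poses are not given: they have to be found in the camera images.
- tray: fixed rectangular aluminium tray, 300 x 380 mm (x, y), floor 4 mm thick, rim 14 mm high; origin: centre of its underside
- cake_white: loose green spindle-shaped rice cake (90 x 52 mm, 43 mm high, flat underside, 90 g) lying on the tray with a flat white dot on top; may be absent (None). Origin: centre of its underside, x along its length, z up
- cake_white_dot (a point): centre of the white dot's flat top (28 mm across), 46 mm above the cake's underside; None if the cake is absent
- cake_yellow: loose green spindle-shaped rice cake (90 x 52 mm, 43 mm high, flat underside, 90 g) lying on the tray with a flat yellow dot on top; may be absent (None). Origin: centre of its underside, x along its length, z up
- cake_yellow_dot (a point): centre of the yellow dot's flat top (28 mm across), 46 mm above the cake's underside; None if the cake is absent
- cake_red: loose green spindle-shaped rice cake (90 x 52 mm, 43 mm high, flat underside, 90 g) lying on the tray with a flat red dot on top; may be absent (None). Origin: centre of its underside, x along its length, z up
- cake_red_dot (a point): centre of the red dot's flat top (28 mm across), 46 mm above the cake's underside; None if the cake is absent
- cake_blue: loose green spindle-shaped rice cake (90 x 52 mm, 43 mm high, flat underside, 90 g) lying on the tray with a flat blue dot on top; may be absent (None). Origin: centre of its underside, x along its length, z up
- cake_blue_dot (a point): centre of the blue dot's flat top (28 mm across), 46 mm above the cake's underside; None if the cake is absent
- cake_black: loose green spindle-shaped rice cake (90 x 52 mm, 43 mm high, flat underside, 90 g) lying on the tray with a flat black dot on top; may be absent (None). Origin: centre of its underside, x along its length, z up
- cake_black_dot (a point): centre of the black dot's flat top (28 mm across), 46 mm above the cake's underside; None if the cake is absent
- cake_plain: one more such green rice cake without a dot, not to be measured; origin: centre of its underside
- probe: loose upright contact thermometer, 130 g, hanging tip down in the fork stand. Origin: centre of the underside of its black collar (46 mm wide, 8 mm thick). Grip the white handle with orange top: square bar 28 x 28 mm, flats facing body x and y, 8 to 98 mm above the origin. Below: steel neck 14 mm wide to -62 mm, then the tip, a pin 8 mm wide, round end at -100 mm. z points up the handle
- tip (a point): the round end of the thermometer's tip, 100 mm below the origin of probe on its axis when not pressed
- ptip (a joint): how far the sprung tip is pushed in (m): 0 free, at most 0.010; it starts to yield at 0.6 N and takes about 3.6 N at full travel, then is rigid
- rest (a point): resting place in the fixed fork stand, on top of its two prongs, midway between: the hanging thermometer's origin lies here, collar on both prongs, neck in the gap. Prongs run along x from -30 mm to a column at +46 mm, 24 mm apart, tops 125 mm above the table; gap open above; nothing rises above them; lift straight up, lower straight back. Foot 120 x 90 mm
- ref: fixed reference for the thermometer: black block 60 x 60 mm, 40 mm high, with a flat brass disc (28 mm across, 4 mm thick) on top; origin: centre of the disc's top face, 44 mm above the table
- lamp_arm (a joint): angle of the lamp arm about its upright hinge (rad): 0 = at its stop over the tray, 1.5 = at its other stop, swung out away from the robot, clear of the tray; it grows clockwise seen from above. It stays where it is left; about 0.08 N m of friction, so 1 to 3 N at the knob
- lamp_hinge (a point): point on the upright hinge axis of the lamp arm, 205 mm above the table, at the top of a steel post on a 100 mm round foot (fixed). The bar arm reaches 240 mm from here to a copper lamp shade (120 mm wide, underside 135 mm above the table)
- lamp_knob (a point): top centre of the upright red cylindrical knob on the lamp arm, 20 mm diameter and 45 mm high, top 256 mm above the table, 100 mm from the hinge axis; free all round, to be pinched or pushed
- filling_bowl: loose white ceramic bowl, 130 mm wide, 60 mm high; to be left alone; origin: centre of its underside
- sesame_jar: loose closed jar, 60 mm wide, 90 mm high; to be left alone; origin: centre of its underside
- cup: loose steel cup, 72 mm wide, 85 mm high; to be left alone; origin: centre of its underside
- brush: loose brush lying on the table; to be left alone; origin: centre of its underside
Things that resemble listed ones, but are neither listed nor needed, are in the scene too. What is meant by the probe is not purple, and is the larger of those in its own colour.

How it is judged:
By the outcome, as a careful person would: the job done as asked, in the order asked, and still so for the second after the job is handed in, with the robot touching nothing.
Of cake_white, cake_yellow, cake_red, cake_blue, cake_black only 3 to 5 are there at a start; the rules pass over those that are not, and their reading is None.
At some moment in a run one of cake_white, cake_yellow, cake_red, cake_blue, cake_black may be knocked a few centimetres aside while the robot is not near it.
It also fails if it takes over 200 s, if anything falls off the work surface, if the arm or the gripper's body presses on something with over 40 N, if the wrist force passes 120 N, or if a joint passes its speed limit or range.

### The arm

A 6-joint arm with a two-finger parallel gripper is mounted at the origin on the work surface. World frame = base frame: x ahead of the robot, y to its left, z up, the work surface at z = 0. Lengths are in m, angles in degrees, forces in N, time in s.
With the tool pointing down it reaches from about 0.375 to 0.9 m from the base axis. Payload 3.1 kg.
Tool frame: the origin (TCP) lies at the very end of the fingers, on their centre line; the grasp point (between the pads) lies 19 mm behind it; z points along the fingers, y is the line along which they close (so a half turn about z gives the same grasp; the last joint's range is limited). The gripper opens to 87 mm and grips with 3 to 60 N. Pads are 19 mm wide; open, the fingers measure 117 mm over their backs; the gripper's body (75 mm by 190 mm) begins 51 mm behind the grasp point.
Start: joints at [-73.654, 30.224, 82.088, -0, 67.689, -10.227], TCP at [0.28, -0.559, 0.223] pointing down, gripper open.
Joint ranges: [-176.69, 176.69], [-43.24, 126.21], [12.49, 139.97], [-82, 262], [0, 151.66], [-163.58, 163.58]. Speed limits (degrees/s): [159.86, 159.86, 180, 180, 180, 180].

### API

Orientations are given as a 3x3 rotation matrix whose columns are the frame's x, y, z axes.
In Python, from rig import bot gives the robot as it stands.
- The arm moves only by the tool move_arm, never from a script. Its argument "increments" is a list of rows, each an object with "xyz": the shift along the tool's x, y, z in mm, a list of three; "roll": the turn about the tool's z in rad; "grip": the opening in per cent of the stroke, from 0 (shut) to 100 (fully open). A call has 1 to 5 rows; each row shifts and turns the commanded pose from where the row before left it, along the tool's axes as they then stand; what a row does not reach is not made up. A row lasts 1/12 s, in which the tool goes at most 41.7 mm and 7.16 degrees, less where a joint would pass 70% of its speed; a pose out of reach is approached as far as the arm can. A call is refused whole if a number of a shift passes 41.7 or a number of a turn 0.125, either way. A call with a gripper value outside its range is refused whole. The fingers move at their own pace and stop on an object; the grip force is fixed at half the most. Time passes only in rows, so rows that do not move let the fingers close. It gives the time, the measured TCP pose, the force, the opening and the grip force at its end, in the units of the state.
- bot.read_state(): the state, without advancing time (a new reading comes with each control period).
- bot.capture(name): name is "side" or "top"; returns (picture, depth): 400x640x3 uint8, red, green, blue; 400x640 float32, m along the optical axis (not along the pixel's ray), 0 where there is no reading.
- bot.camera_model(name): a dict with "intrinsics" (3x3 intrinsics, pixels), "rvec" (rotation vector, rad) and "tvec" (3), from world to camera coordinates, as OpenCV has them. Camera axes: x right, y down, z forward; pixel columns grow to the right and rows downward; lengths in m; the calibration is good to about 2 mm. A picture is of the moment at which its call begins. camera_model takes no time and is no camera call.
- bot.hand_in(): hands the job in; it is judged then, once.
Trained networks look in the newest picture that a camera, given by its name, has taken for a name from the list of things; names that differ only in an ending like _2 or _b are one class to them, and where a whole thing is asked for, a point or a joint stands for the part that bears it (a point fixed in the world has none). Each returns a list of dicts, best first, with "conf" (0 to 1); they miss things now and then, are a little off and sometimes report something else, mostly with a low value. They report only what shows in the picture. A call takes as long as a camera call. They do not tell look-alikes from the thing itself.
- bot.spot_in(label, camera): "at" ([x, y, z] in m, in the coordinates of the camera as it stood for that picture, good to about 4 mm: the middle of the surface that is visible of it).
- bot.trace(label, camera): "mask" (400x640 bool, what is visible of it).
The state is a dict: "time_s": time; "joint_positions": joint angles; "qvel": joint speeds; "tau": joint torques, N m; "position": TCP position; "tcp_rot": TCP orientation; "force": force on the tool from outside, world axes, zero at the start; "moment": the same for the moment, N m; "opening": opening from 0.0 (shut) to 1.0 (fully open); "grasp_force": force on a finger pad.
Only numpy, scipy, OpenCV 4.12 (cv2) and the standard library are available. Lean on these libraries where they do the work, as an engineer would, in place of code of your own. Each camera call takes 0.05 s, during which the arm holds its last target. There are 200 camera calls.

## Working session

There is one attempt and no reset: what is moved stays moved. The work goes in short steps, Python scripts to look and compute and a tool call to move; the robot and the scene stay as the last step left them, time stands still between calls to the robot, and variables do not carry over. Pictures are saved under pics/ and viewed, at most 14 in all, crops included, and the job is handed in when it is done.

Besides the shell and the picture viewer there is one more tool, called after ">>>" by a JSON object that holds its "api" and its "payload", one argument or row to a line. move_arm: Moves the arm, as the interface text tells. Its arguments: {"type":"object","properties":{"increments":{"type":"array"}},"required":["increments"]}

```bash
mkdir -p pics; cat > h.py <<'E'
import numpy as np, cv2
from rig import bot
def cam(n):
    m=bot.camera_model(n);R=cv2.Rodrigues(np.array(m["rvec"],float))[0];return np.array(m["intrinsics"]),R,np.array(m["tvec"],float).ravel()
def c2w(n,p):
    K,R,t=cam(n);return R.T@(np.array(p)-t)
def cloud(n,d):
    K,R,t=cam(n);v,u=np.mgrid[:400,:640]
    P=np.stack([(u-K[0,2])/K[0,0]*d,(v-K[1,2])/K[1,1]*d,d],-1)
    return (P-t)@R
def save(n,name):
    im,d=bot.capture(n);cv2.imwrite(f"pics/{name}.png",im[:,:,::-1]);np.save(f"pics/{name}.npy",d);return im,d
def st():
    s=bot.read_state();print(s["time_s"],np.round(s["position"],4),np.round(s["tcp_rot"],3).tolist(),np.round(s["force"],2),s["opening"],s["grasp_force"],np.round(s["joint_positions"],1))
E
python3 - <<'E'
from h import *
for n in("top","side"):
    save(n,n+"0");K,R,t=cam(n);print(n,K.round(1).tolist(),(-R.T@t).round(3))
    for l in ["tray","cake_white","cake_yellow","cake_red","cake_blue","cake_black","cake_plain","probe","ref","lamp_arm","lamp_knob","rest"]:
        try: print(l,[(round(o["conf"],2),c2w(n,o["at"]).round(3).tolist()) for o in bot.spot_in(l,n)][:4])
        except Exception as e: print(l,e)
st()
E
```

```text
top [[412.5, 0.0, 316.9], [0.0, 412.5, 196.5], [0.0, 0.0, 1.0]] [0.264 0.041 1.572]
tray [(0.7, [0.535, 0.069, 0.005])]
cake_white [(0.79, [0.472, 0.159, 0.039]), (0.43, [0.541, 0.549, 0.022])]
cake_yellow [(0.59, [0.475, -0.083, 0.038])]
cake_red []
cake_blue [(0.61, [0.47, 0.036, 0.042]), (0.31, [0.388, -0.246, 0.021])]
cake_black [(0.7, [0.473, -0.081, 0.04])]
cake_plain [(0.71, [0.61, 0.045, 0.038]), (0.7, [0.614, 0.343, 0.043])]
probe [(0.69, [0.422, 0.484, 0.123]), (0.64, [0.408, 0.366, 0.195])]
ref [(0.87, [0.614, 0.341, 0.046])]
lamp_arm [(0.76, [0.538, -0.063, 0.195])]
lamp_knob [(0.83, [0.54, -0.067, 0.196])]
rest [(0.86, [0.415, 0.356, 0.012])]
side [[490.7, 0.0, 321.3], [0.0, 490.7, 192.0], [0.0, 0.0, 1.0]] [0.265 1.374 0.971]
tray [(0.66, [0.564, 0.069, 0.003])]
cake_white [(0.83, [0.483, 0.172, 0.034]), (0.65, [0.365, -0.28, 0.047]), (0.33, [0.597, -0.071, 0.035])]
cake_yellow [(0.71, [0.599, -0.071, 0.034]), (0.58, [0.43, -0.399, 0.064])]
cake_red []
cake_blue [(0.82, [0.472, 0.038, 0.04]), (0.7, [0.48, 0.176, 0.038]), (0.61, [0.56, 0.068, 0.006])]
cake_black [(0.49, [0.471, -0.071, 0.035])]
cake_plain [(0.89, [0.61, 0.048, 0.033]), (0.58, [0.475, 0.045, 0.038])]
probe [(0.9, [0.409, 0.383, 0.176]), (0.62, [0.296, 0.39, 0.096]), (0.62, [0.428, 0.495, 0.107])]
ref [(0.82, [0.611, 0.354, 0.042]), (0.62, [0.411, 0.384, 0.175])]
lamp_arm [(0.62, [0.545, -0.028, 0.187]), (0.45, [0.423, 0.375, 0.015])]
lamp_knob [(0.58, [0.544, -0.027, 0.186])]
rest [(0.64, [0.423, 0.372, 0.011]), (0.55, [0.562, 0.069, 0.003])]
1.3 [ 0.2796 -0.559   0.2226] [[0.894, 0.447, 0.0], [0.447, -0.894, -0.0], [-0.0, 0.0, -1.0]] [ 0.3  -0.32 -0.31] 1.0009774440877328 0.0 [-73.7  30.2  82.1  -0.   67.7 -10.2]
```

View pics/top0.png

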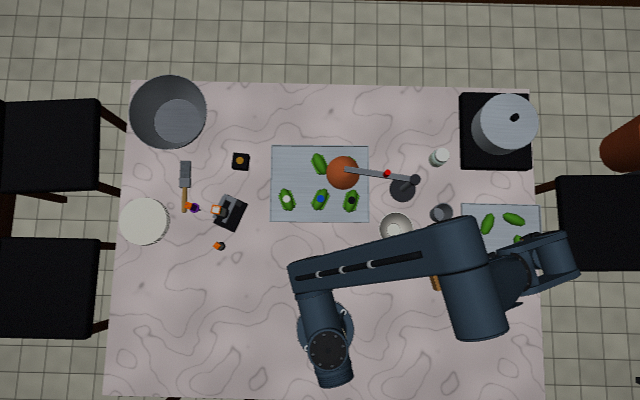

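View pics/side0.png

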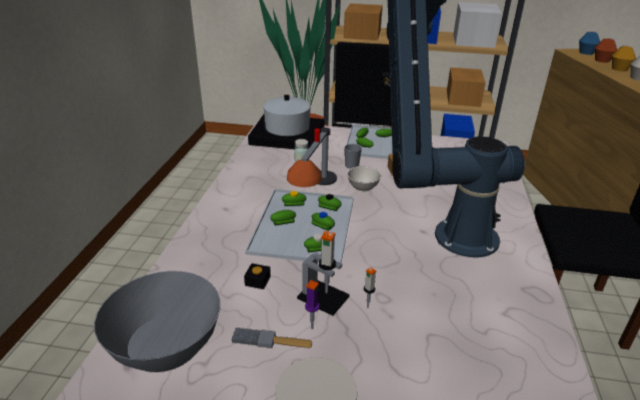

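Top view: the lamp (shade 343,172; knob 388,173; hinge 413,180) covers the yellow cake. White is at (287,199), blue at (320,200), black at (352,200) and plain at (319,163). The larger white probe is in the fork at about (218,210). A smaller twin stands at (219,245) and a purple one at (193,208).

```bash
python3 - <<'E'
from h import *
for n in("top","side"):
    im=cv2.imread(f"pics/{n}0.png");d=np.load(f"pics/{n}0.npy");W=cloud(n,d);hsv=cv2.cvtColor(im,cv2.COLOR_BGR2HSV);H,S,V=[hsv[...,i].astype(int) for i in range(3)]
    x,y,z=W[...,0],W[...,1],W[...,2]
    def rep(l,m):
        m=m&(d>0)
        nn,L,s,c=cv2.connectedComponentsWithStats(m.astype(np.uint8))
        for i in range(1,nn):
            if s[i,4]>=4:
                q=W[L==i];print(n,l,s[i].tolist(),np.median(q,0).round(4),q.min(0).round(3),q.max(0).round(3))
    rep("knob",((H<5)|(H>173))&(S>170)&(z>.19)&(z<.29)&(y<0.1)&(y>-.3))
    rep("shade",(z>.12)&(z<.2)&(H<15)&(S>100)&(y<.1)&(y>-.3)&(x>.4))
    rep("armbar",(z>.19)&(z<.25)&(S<80)&(y<.05)&(y>-.35)&(x>.5))
    rep("post",(z>.15)&(z<.25)&(S<80)&(y<.1)&(y>-.35)&(x>.45)&(x<.6))
    rep("orange",(H>5)&(H<22)&(S>150)&(z>.05)&(z<.27)&(y>.25)&(x<.55)&(x>.2))
    rep("prongs",(z>.11)&(z<.13)&(S<80)&(y>.28)&(y<.46)&(x<.55)&(x>.3))
    rep("foot",(V<60)&(z>.005)&(z<.03)&(y>.25)&(y<.46)&(x<.55)&(x>.3))
    rep("brass",(z>.035)&(z<.055)&(S>80)&(y>.28)&(y<.42)&(x>.55)&(x<.68))
    T=(z>.03)&(z<.06)&(x>.39)&(x<.7)&(y>-.13)&(y<.27)
    rep("wdot",T&(S<60)&(V>130)); rep("ydot",T&(H>15)&(H<32)&(S>120)&(V>100)); rep("bdot",T&(H>95)&(H<130)&(S>120)); rep("kdot",T&(V<45)); rep("rdot",T&((H<8)|(H>172))&(S>130))
E
```

```text
top knob [383, 170, 7, 7, 38] [ 0.5357 -0.1824  0.256 ] [ 0.53  -0.191  0.229] [ 0.546 -0.174  0.261]
top shade [326, 156, 33, 34, 696] [ 0.5417 -0.0378  0.1759] [ 0.499 -0.101  0.134] [0.613 0.012 0.2  ]
top armbar [344, 166, 40, 12, 247] [ 0.5486 -0.114   0.2119] [ 0.531 -0.178  0.203] [ 0.566 -0.047  0.225]
top armbar [385, 173, 35, 13, 237] [ 0.5293 -0.2569  0.2131] [ 0.508 -0.298  0.195] [ 0.546 -0.186  0.223]
top post [344, 166, 40, 12, 248] [ 0.5486 -0.114   0.2118] [ 0.531 -0.178  0.175] [ 0.572 -0.047  0.225]
top post [385, 173, 35, 13, 248] [ 0.5292 -0.2594  0.2128] [ 0.508 -0.298  0.153] [ 0.546 -0.186  0.223]
top orange [183, 202, 9, 7, 45] [0.4278 0.4895 0.1546] [0.417 0.477 0.146] [0.439 0.503 0.162]
top orange [212, 205, 10, 10, 26] [0.4178 0.3661 0.2211] [0.393 0.36  0.125] [0.433 0.389 0.227]
top orange [211, 209, 5, 5, 8] [0.3988 0.3864 0.2232] [0.396 0.376 0.22 ] [0.408 0.389 0.229]
top orange [213, 242, 8, 7, 36] [0.2935 0.3864 0.1344] [0.283 0.373 0.12 ] [0.304 0.397 0.143]
top prongs [218, 194, 19, 30, 178] [0.4449 0.3565 0.1232] [0.372 0.33  0.11 ] [0.475 0.391
[... 2043 characters left out ...]
 [0.442 0.433 0.03 ]
side foot [297, 292, 10, 10, 61] [0.4731 0.3895 0.0133] [0.461 0.369 0.005] [0.489 0.403 0.02 ]
side brass [251, 266, 14, 9, 97] [0.6164 0.3397 0.0444] [0.594 0.321 0.036] [0.636 0.357 0.049]
side brass [265, 273, 3, 4, 6] [0.587  0.3474 0.0389] [0.586 0.338 0.036] [0.589 0.352 0.044]
side wdot [313, 233, 9, 7, 45] [0.4743 0.1555 0.0514] [0.463 0.141 0.043] [0.488 0.171 0.055]
side ydot [290, 191, 8, 6, 36] [ 0.6029 -0.078   0.052 ] [ 0.591 -0.093  0.04 ] [ 0.616 -0.064  0.056]
side bdot [319, 212, 8, 6, 39] [0.4783 0.0344 0.0507] [0.465 0.015 0.043] [0.491 0.047 0.054]
side kdot [326, 195, 7, 5, 25] [ 0.4744 -0.0796  0.0523] [ 0.463 -0.093  0.044] [ 0.485 -0.067  0.056]
```

```bash
cat >> h.py <<'E'
def plan(wps,grip,vmax=38,start=None):
    """wps: list of (x,y,z,yaw_deg[,vmax mm/row]); prints rows for move_arm"""
    s=bot.read_state();R=np.array(s["tcp_rot"])
    p=np.array(s["position"])*1000; yaw=np.degrees(np.arctan2(R[1,0],R[0,0]))
    if start is not None: p=np.array(start[:3])*1000.;yaw=start[3]
    rows=[]
    for w in wps:
        v=w[4] if len(w)>4 else vmax
        q=np.array(w[:3])*1000;dy=w[3]-yaw
        n=max(1,int(np.ceil(max(np.linalg.norm(q-p)/v,abs(dy)/7.0))))
        p0,y0=p.copy(),yaw
        for k in range(1,n+1):
            t=p0+(q-p0)*k/n;yt=y0+dy*k/n
            a=np.radians(yaw);c,sn=np.cos(a),np.sin(a);d=t-p
            sh=np.round([c*d[0]+sn*d[1],sn*d[0]-c*d[1],-d[2]],1)
            r=round(-np.radians(yt-yaw),3)
            p=p+np.array([c*sh[0]+sn*sh[1],sn*sh[0]-c*sh[1],-sh[2]]);yaw-=np.degrees(r)
            rows.append('{"xyz":[%g,%g,%g],"roll":%g,"grip":%g}'%(*(sh+0.),r,grip))
    for i in range(0,len(rows),5): print("["+",".join(rows[i:i+5])+"]")
    print(len(rows),"end",p.round(1),round(yaw,2))
E
python3 - <<'E'
from h import *
plan([(.537,-.181,.30,82.5),(.537,-.181,.232,82.5,25)],35)
E
```

```text
[{"xyz":[30.7,-17.1,-6],"roll":-0.075,"grip":35},{"xyz":[31.9,-14.8,-5.9],"roll":-0.075,"grip":35},{"xyz":[33,-12.4,-6],"roll":-0.075,"grip":35},{"xyz":[33.7,-9.9,-5.9],"roll":-0.075,"grip":35},{"xyz":[34.4,-7.3,-6],"roll":-0.075,"grip":35}]
[{"xyz":[34.9,-4.7,-5.9],"roll":-0.076,"grip":35},{"xyz":[35.1,-2,-6],"roll":-0.075,"grip":35},{"xyz":[35.2,0.6,-6],"roll":-0.075,"grip":35},{"xyz":[35,3.2,-5.9],"roll":-0.075,"grip":35},{"xyz":[34.7,5.8,-6],"roll":-0.075,"grip":35}]
[{"xyz":[34.1,8.5,-5.9],"roll":-0.075,"grip":35},{"xyz":[33.5,10.9,-6],"roll":-0.075,"grip":35},{"xyz":[32.5,13.5,-5.9],"roll":-0.075,"grip":35},{"xyz":[0,0,22.7],"roll":-0,"grip":35},{"xyz":[0,0,22.6],"roll":-0,"grip":35}]
[{"xyz":[0,0,22.7],"roll":-0,"grip":35}]
16 end [ 537. -181.  232.] 82.49
```

>>> {"api": "move_arm", "payload": {
  "increments": [
    {"xyz":[30.7,-17.1,-6],"roll":-0.075,"grip":35},
    {"xyz":[31.9,-14.8,-5.9],"roll":-0.075,"grip":35},
    {"xyz":[33,-12.4,-6],"roll":-0.075,"grip":35},
    {"xyz":[33.7,-9.9,-5.9],"roll":-0.075,"grip":35},
    {"xyz":[34.4,-7.3,-6],"roll":-0.075,"grip":35}
  ]
}}

```text
time_s: 1.72
position: [0.3792, -0.4122, 0.2526]
tcp_rot: [[0.666, 0.746, 0.0], [0.746, -0.666, 0.0], [0.0, 0.0, -1.0]]
force: [1.3, 0.3, -1.4]
opening: 0.706
grasp_force: 0.0
```

>>> {"api": "move_arm", "payload": {
  "increments": [
    {"xyz":[34.9,-4.7,-5.9],"roll":-0.076,"grip":35},
    {"xyz":[35.1,-2,-6],"roll":-0.075,"grip":35},
    {"xyz":[35.2,0.6,-6],"roll":-0.075,"grip":35},
    {"xyz":[35,3.2,-5.9],"roll":-0.075,"grip":35},
    {"xyz":[34.7,5.8,-6],"roll":-0.075,"grip":35}
  ]
}}

```text
time_s: 2.13
position: [0.4783, -0.2666, 0.2826]
tcp_rot: [[0.345, 0.939, 0.0], [0.939, -0.345, -0.0], [-0.0, 0.0, -1.0]]
force: [0.2, 0.3, -0.4]
opening: 0.375
grasp_force: 0.0
```

>>> {"api": "move_arm", "payload": {
  "increments": [
    {"xyz":[34.1,8.5,-5.9],"roll":-0.075,"grip":35},
    {"xyz":[33.5,10.9,-6],"roll":-0.075,"grip":35},
    {"xyz":[32.5,13.5,-5.9],"roll":-0.075,"grip":35},
    {"xyz":[0,0,0],"roll":0,"grip":35}
  ]
}}

```text
time_s: 2.47
position: [0.5404, -0.176, 0.3015]
tcp_rot: [[0.123, 0.992, 0.005], [0.992, -0.123, 0.001], [0.002, 0.005, -1.0]]
force: [-0.1, -0.6, 0.4]
opening: 0.351
grasp_force: 0.0
```

>>> {"api": "move_arm", "payload": {
  "increments": [
    {"xyz":[0,0,23],"roll":0,"grip":35},
    {"xyz":[0,0,23],"roll":0,"grip":35},
    {"xyz":[0,0,22],"roll":0,"grip":35},
    {"xyz":[0,0,0],"roll":0,"grip":35},
    {"xyz":[0,0,0],"roll":0,"grip":35}
  ]
}}

```text
time_s: 2.88
position: [0.5361, -0.181, 0.2312]
tcp_rot: [[0.131, 0.991, -0.003], [0.991, -0.131, 0.001], [0.001, -0.003, -1.0]]
force: [0.3, -0.5, 1.2]
opening: 0.354
grasp_force: 0.0
```

```bash
python3 - <<'E'
from h import *
st()
h=np.array([.524,-.28])
w=[]
for a in np.linspace(82.5,-4.5,18)[1:]:
    r=np.radians(a);w.append((*(h+.1*np.array([np.cos(r),np.sin(r)])),.232,a))
plan(w,35)
E
```

```text
2.8833 [ 0.5361 -0.181   0.2312] [[0.131, 0.991, -0.003], [0.991, -0.131, 0.001], [0.001, -0.003, -1.0]] [ 0.27 -0.53  1.19] 0.3535886958180592 0.0 [-30.   25.1  90.   -0.   65.  -22.4]
[{"xyz":[-0.1,9.8,-0.8],"roll":0.089,"grip":35},{"xyz":[-0.4,8.9,0],"roll":0.089,"grip":35},{"xyz":[-0.4,8.9,0],"roll":0.089,"grip":35},{"xyz":[-0.4,9,0],"roll":0.089,"grip":35},{"xyz":[-0.4,8.9,0],"roll":0.09,"grip":35}]
[{"xyz":[-0.4,8.9,0],"roll":0.089,"grip":35},{"xyz":[-0.4,8.9,0],"roll":0.089,"grip":35},{"xyz":[-0.4,9,0],"roll":0.09,"grip":35},{"xyz":[-0.4,8.9,0],"roll":0.089,"grip":35},{"xyz":[-0.4,8.9,0],"roll":0.089,"grip":35}]
[{"xyz":[-0.4,8.9,0],"roll":0.09,"grip":35},{"xyz":[-0.4,8.9,0],"roll":0.089,"grip":35},{"xyz":[-0.4,9,0],"roll":0.089,"grip":35},{"xyz":[-0.4,8.9,0],"roll":0.09,"grip":35},{"xyz":[-0.4,8.9,0],"roll":0.089,"grip":35}]
[{"xyz":[-0.4,8.9,0],"roll":0.089,"grip":35},{"xyz":[-0.4,8.9,0],"roll":0.09,"grip":35}]
17 end [ 623.7 -287.8  232. ] -4.52
```

>>> {"api": "move_arm", "payload": {
  "increments": [
    {"xyz":[-0.1,9.8,-0.8],"roll":0.089,"grip":35},
    {"xyz":[-0.4,8.9,0],"roll":0.089,"grip":35},
    {"xyz":[-0.4,8.9,0],"roll":0.089,"grip":35},
    {"xyz":[-0.4,9,0],"roll":0.089,"grip":35},
    {"xyz":[-0.4,8.9,0],"roll":0.09,"grip":35}
  ]
}}

```text
time_s: 3.3
position: [0.579, -0.1953, 0.2338]
tcp_rot: [[0.55, 0.835, -0.002], [0.835, -0.55, 0.002], [0.001, -0.003, -1.0]]
force: [-1.1, 3.9, -0.0]
opening: 0.349
grasp_force: 1.4
```

>>> {"api": "move_arm", "payload": {
  "increments": [
    {"xyz":[-0.4,8.9,0],"roll":0.089,"grip":35},
    {"xyz":[-0.4,8.9,0],"roll":0.089,"grip":35},
    {"xyz":[-0.4,9,0],"roll":0.09,"grip":35},
    {"xyz":[-0.4,8.9,0],"roll":0.089,"grip":35},
    {"xyz":[-0.4,8.9,0],"roll":0.089,"grip":35}
  ]
}}

```text
time_s: 3.72
position: [0.6107, -0.227, 0.2342]
tcp_rot: [[0.856, 0.517, 0.001], [0.517, -0.856, 0.003], [0.002, -0.002, -1.0]]
force: [0.2, 2.8, 0.5]
opening: 0.349
grasp_force: 1.4
```

>>> {"api": "move_arm", "payload": {
  "increments": [
    {"xyz":[-0.4,8.9,0],"roll":0.09,"grip":35},
    {"xyz":[-0.4,8.9,0],"roll":0.089,"grip":35},
    {"xyz":[-0.4,9,0],"roll":0.089,"grip":35},
    {"xyz":[-0.4,8.9,0],"roll":0.09,"grip":35},
    {"xyz":[-0.4,8.9,0],"roll":0.089,"grip":35}
  ]
}}

```text
time_s: 4.13
position: [0.6256, -0.2694, 0.2346]
tcp_rot: [[0.995, 0.096, 0.003], [0.096, -0.995, 0.002], [0.003, -0.001, -1.0]]
force: [1.6, 2.6, -0.6]
opening: 0.349
grasp_force: 1.5
```

>>> {"api": "move_arm", "payload": {
  "increments": [
    {"xyz":[-0.4,6,0],"roll":0.06,"grip":35},
    {"xyz":[-0.4,5,0],"roll":0.05,"grip":35},
    {"xyz":[-0.1,3,0],"roll":0.03,"grip":35},
    {"xyz":[0,0,0],"roll":0,"grip":35}
  ]
}}

```text
time_s: 4.47
position: [0.6243, -0.2754, 0.2343]
tcp_rot: [[0.999, -0.04, -0.001], [-0.04, -0.999, 0.017], [-0.001, -0.017, -1.0]]
force: [1.8, 18.2, 5.1]
opening: 0.349
grasp_force: 8.8
```

>>> {"api": "move_arm", "payload": {
  "increments": [
    {"xyz":[-0.1,3,0],"roll":0.03,"grip":35},
    {"xyz":[0,2,0],"roll":0.02,"grip":35},
    {"xyz":[0,0,0],"roll":0,"grip":35}
  ]
}}

```text
time_s: 4.72
position: [0.6235, -0.2754, 0.2342]
tcp_rot: [[0.996, -0.088, -0.003], [-0.088, -0.996, 0.026], [-0.005, -0.025, -1.0]]
force: [0.5, 26.2, 7.0]
opening: 0.355
grasp_force: 13.2
```

>>> {"api": "move_arm", "payload": {
  "increments": [
    {"xyz":[0,-10,0],"roll":-0.08,"grip":45},
    {"xyz":[0,-4,0],"roll":0,"grip":45},
    {"xyz":[0,0,-35],"roll":0,"grip":45},
    {"xyz":[0,0,-35],"roll":0,"grip":45},
    {"xyz":[0,0,0],"roll":0,"grip":45}
  ]
}}

```text
time_s: 5.13
position: [0.6286, -0.2783, 0.3126]
tcp_rot: [[1.0, -0.012, 0.014], [-0.012, -1.0, -0.01], [0.015, 0.01, -1.0]]
force: [0.6, -0.3, 2.4]
opening: 0.446
grasp_force: 0.0
```

```bash
python3 - <<'E'
from h import *
st()
for n in("top","side"):
    im,d=save(n,n+"1");W=cloud(n,d);hsv=cv2.cvtColor(im,cv2.COLOR_RGB2HSV);H,S,V=[hsv[...,i].astype(int) for i in range(3)]
    x,y,z=W[...,0],W[...,1],W[...,2]
    for l,m in (("knob",((H<5)|(H>173))&(S>170)&(z>.19)&(z<.27)&(y<0)&(y>-.4)),("shade",(z>.13)&(z<.2)&(H<15)&(S>100)&(y<.1)&(y>-.4)&(x>.6)),("bar",(z>.195)&(z<.23)&(S<80)&(y<-.2)&(y>-.4)&(x>.45)),("ydot",(z>.03)&(z<.06)&(H>15)&(H<32)&(S>120)&(V>100)&(x>.39)&(x<.7)&(y>-.13)&(y<.27)),("rdot",(z>.03)&(z<.06)&((H<8)|(H>172))&(S>130)&(x>.39)&(x<.7)&(y>-.13)&(y<.27))):
        q=W[m&(d>0)]
        if len(q): print(n,l,len(q),np.median(q,0).round(4),q.min(0).round(3),q.max(0).round(3))
E
```

```text
5.1333 [ 0.6286 -0.2783  0.3126] [[1.0, -0.012, 0.014], [-0.012, -1.0, -0.01], [0.015, 0.01, -1.0]] [ 0.63 -0.33  2.35] 0.445888599144422 0.0 [-33.2  30.5  66.7  -0.1  81.7  57.5]
top shade 502 [ 0.7617 -0.2208  0.1773] [ 0.708 -0.301  0.136] [ 0.816 -0.188  0.2  ]
top bar 47 [ 0.7469 -0.2497  0.211 ] [ 0.725 -0.264  0.197] [ 0.761 -0.237  0.217]
top ydot 44 [ 0.6027 -0.0832  0.0509] [ 0.589 -0.096  0.037] [ 0.617 -0.068  0.057]
side knob 58 [ 0.6241 -0.2624  0.239 ] [ 0.616 -0.272  0.217] [ 0.634 -0.251  0.261]
side shade 540 [ 0.7509 -0.213   0.1688] [ 0.703 -0.269  0.134] [ 0.817 -0.184  0.2  ]
side bar 631 [ 0.7378 -0.2698  0.2121] [ 0.508 -0.399  0.195] [ 1.84  -0.216  0.23 ]
side ydot 36 [ 0.6036 -0.0782  0.0507] [ 0.59  -0.102  0.041] [ 0.617 -0.063  0.058]
```

View pics/top1.png

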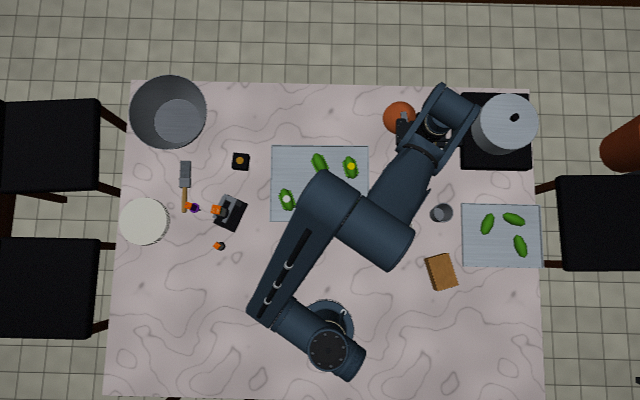

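Lamp is out against its stop: knob near (0.624,-0.27), shade at px (399,117), contact was rigid. The yellow dot now shows at px (351,167), and there is no red dot. Next, the probe's pose and orientation.

```bash
python3 - <<'E'
from h import *
for n in("top","side"):
    im=cv2.imread(f"pics/{n}1.png");d=np.load(f"pics/{n}1.npy");W=cloud(n,d);x,y,z=W[...,0],W[...,1],W[...,2]
    r=(x>.33)&(x<.5)&(y>.28)&(y<.46)&(d>0)
    for l,m in (("handle",r&(z>.212)),("prong",r&(z>.118)&(z<.131)),("foot",r&(z>.007)&(z<.02))):
        m=m.astype(np.uint8)
        k=W[m>0]; 
        print(n,l,len(k),"bbox",k[:,:2].min(0).round(3),k[:,:2].max(0).round(3),"zmax",np.percentile(k[:,2],90).round(4),"rect",[np.round(a,4) for a in cv2.minAreaRect((k[:,:2]).astype(np.float32))])
    c=im[170:300,170:390] if n=="top" else im[210:320,270:390]
    cv2.imwrite(f"pics/crop_{n}.png",cv2.resize(c,None,fx=3.5,fy=3.5,interpolation=cv2.INTER_CUBIC)[:,:800])
import os
a=cv2.imread("pics/crop_top.png");b=cv2.imread("pics/crop_side.png")
a=cv2.resize(cv2.imread("pics/top1.png")[180:260,170:250],(400,400),interpolation=cv2.INTER_CUBIC);b=cv2.resize(cv2.imread("pics/side1.png")[215:325,280:390],(400,400),interpolation=cv2.INTER_CUBIC)
cv2.imwrite("pics/crop1.png",np.hstack([a,b]))
plan([(.41,.376,.32,60)],100)
E
```

```text
top handle 82 bbox [0.393 0.361] [0.422 0.392] zmax 0.2269 rect [array([0.4086, 0.3756]), array([0.0287, 0.0292]), np.float64(78.4565)]
top prong 189 bbox [0.371 0.331] [0.474 0.409] zmax 0.1291 rect [array([0.4246, 0.3697]), array([0.0535, 0.0934]), np.float64(67.4912)]
top foot 467 bbox [0.331 0.28 ] [0.5   0.458] zmax 0.0169 rect [array([0.4151, 0.3691]), array([0.1683, 0.1761]), np.float64(1.2442)]
side handle 132 bbox [0.393 0.355] [0.425 0.393] zmax 0.226 rect [array([0.4091, 0.3736]), array([0.0382, 0.0299]), np.float64(83.4576)]
side prong 304 bbox [0.373 0.326] [0.477 0.411] zmax 0.1286 rect [array([0.4237, 0.3671]), array([0.0558, 0.0956]), np.float64(66.4194)]
side foot 725 bbox [0.347 0.295] [0.497 0.44 ] zmax 0.0164 rect [array([0.4364, 0.3794]), array([0.1332, 0.1596]), np.float64(75.3327)]
[{"xyz":[-11.8,-34.2,-0.7],"roll":-0.056,"grip":100},{"xyz":[-9.8,-34.9,-0.7],"roll":-0.055,"grip":100},{"xyz":[-7.9,-35.3,-0.7],"roll":-0.056,"grip":100},{"xyz":[-5.9,-35.7,-0.7],"roll":-0.056,"grip":100},{"xyz":[-3.9,-36,-0.7],"roll":-0.056,"grip":100}]
[{"xyz":[-1.9,-36.1,-0.7],"roll":-0.055,"grip":100},{"xyz":[0.1,-36.2,-0.8],"roll":-0.056,"grip":100},{"xyz":[2.1,-36.1,-0.7],"roll":-0.056,"grip":100},{"xyz":[4.2,-36,-0.7],"roll":-0.056,"grip":100},{"xyz":[6.1,-35.6,-0.7],"roll":-0.055,"grip":100}]
[{"xyz":[8.1,-35.3,-0.7],"roll":-0.056,"grip":100},{"xyz":[10.1,-34.8,-0.7],"roll":-0.056,"grip":100},{"xyz":[12,-34.1,-0.7],"roll":-0.055,"grip":100},{"xyz":[13.9,-33.5,-0.7],"roll":-0.056,"grip":100},{"xyz":[15.7,-32.6,-0.7],"roll":-0.056,"grip":100}]
[{"xyz":[17.5,-31.6,-0.7],"roll":-0.056,"grip":100},{"xyz":[19.2,-30.7,-0.7],"roll":-0.055,"grip":100},{"xyz":[20.9,-29.5,-0.7],"roll":-0.056,"grip":100},{"xyz":[22.6,-28.4,-0.7],"roll":-0.056,"grip":100}]
19 end [410. 376. 320.] 60.01
```

View pics/crop1.png

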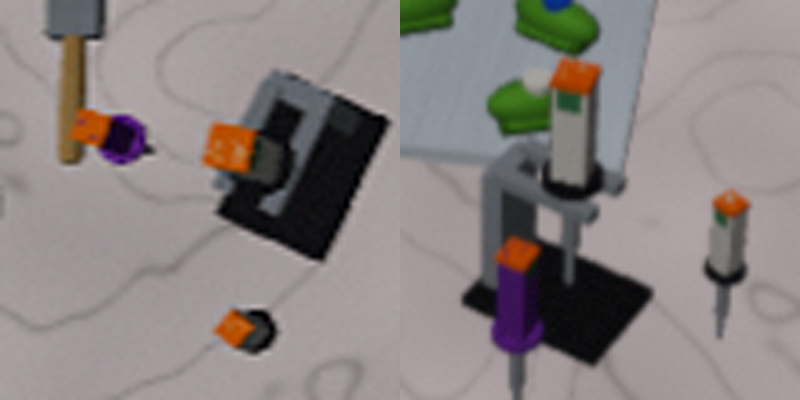

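```bash
python3 - <<'E'
from h import *
plan([(.409,.3755,.31,80)],100)
E
```

```text
[{"xyz":[-11.8,-34.2,-0.2],"roll":-0.074,"grip":100},{"xyz":[-9.3,-35,-0.2],"roll":-0.074,"grip":100},{"xyz":[-6.6,-35.5,-0.1],"roll":-0.074,"grip":100},{"xyz":[-4,-36,-0.2],"roll":-0.074,"grip":100},{"xyz":[-1.3,-36.2,-0.2],"roll":-0.075,"grip":100}]
[{"xyz":[1.3,-36.1,-0.2],"roll":-0.074,"grip":100},{"xyz":[4.1,-36,-0.2],"roll":-0.074,"grip":100},{"xyz":[6.7,-35.5,-0.1],"roll":-0.074,"grip":100},{"xyz":[9.3,-35,-0.2],"roll":-0.074,"grip":100},{"xyz":[11.9,-34.2,-0.2],"roll":-0.074,"grip":100}]
[{"xyz":[14.3,-33.2,-0.2],"roll":-0.074,"grip":100},{"xyz":[16.8,-32.1,-0.2],"roll":-0.074,"grip":100},{"xyz":[19.1,-30.7,-0.2],"roll":-0.074,"grip":100},{"xyz":[21.4,-29.2,-0.1],"roll":-0.074,"grip":100},{"xyz":[23.4,-27.6,-0.2],"roll":-0.075,"grip":100}]
[{"xyz":[25.4,-25.7,-0.2],"roll":-0.074,"grip":100},{"xyz":[27.3,-23.8,-0.2],"roll":-0.074,"grip":100},{"xyz":[28.9,-21.7,-0.2],"roll":-0.074,"grip":100},{"xyz":[30.5,-19.5,-0.1],"roll":-0.074,"grip":100}]
19 end [409.  375.5 310. ] 80.0
```

>>> {"api": "move_arm", "payload": {
  "increments": [
    {"xyz":[-11.8,-34.2,-0.2],"roll":-0.074,"grip":50},
    {"xyz":[-9.3,-35,-0.2],"roll":-0.074,"grip":100},
    {"xyz":[-6.6,-35.5,-0.1],"roll":-0.074,"grip":100},
    {"xyz":[-4,-36,-0.2],"roll":-0.074,"grip":100},
    {"xyz":[-1.3,-36.2,-0.2],"roll":-0.075,"grip":100}
  ]
}}

```text
time_s: 5.65
position: [0.5659, -0.1026, 0.3025]
tcp_rot: [[0.935, 0.355, -0.002], [0.355, -0.935, 0.0], [-0.002, -0.001, -1.0]]
force: [0.6, 0.1, 1.1]
opening: 0.717
grasp_force: 0.0
```

>>> {"api": "move_arm", "payload": {
  "increments": [
    {"xyz":[1.3,-36.1,-0.2],"roll":-0.074,"grip":100},
    {"xyz":[4.1,-36,-0.2],"roll":-0.074,"grip":100},
    {"xyz":[6.7,-35.5,-0.1],"roll":-0.074,"grip":100},
    {"xyz":[9.3,-35,-0.2],"roll":-0.074,"grip":100},
    {"xyz":[11.9,-34.2,-0.2],"roll":-0.074,"grip":100}
  ]
}}

```text
time_s: 6.07
position: [0.5085, 0.0689, 0.3037]
tcp_rot: [[0.743, 0.669, -0.002], [0.669, -0.743, -0.0], [-0.002, -0.001, -1.0]]
force: [0.8, 0.4, 0.4]
opening: 0.985
grasp_force: 0.0
```

>>> {"api": "move_arm", "payload": {
  "increments": [
    {"xyz":[14.3,-33.2,-0.2],"roll":-0.074,"grip":100},
    {"xyz":[16.8,-32.1,-0.2],"roll":-0.074,"grip":100},
    {"xyz":[19.1,-30.7,-0.2],"roll":-0.074,"grip":100},
    {"xyz":[21.4,-29.2,-0.1],"roll":-0.074,"grip":100},
    {"xyz":[23.4,-27.6,-0.2],"roll":-0.075,"grip":100}
  ]
}}

```text
time_s: 6.48
position: [0.4512, 0.2404, 0.3047]
tcp_rot: [[0.45, 0.893, -0.002], [0.893, -0.45, -0.001], [-0.002, -0.001, -1.0]]
force: [0.1, 0.5, -0.1]
opening: 1.002
grasp_force: 0.0
```

>>> {"api": "move_arm", "payload": {
  "increments": [
    {"xyz":[25.4,-25.7,-0.2],"roll":-0.074,"grip":100},
    {"xyz":[27.3,-23.8,-0.2],"roll":-0.074,"grip":100},
    {"xyz":[28.9,-21.7,-0.2],"roll":-0.074,"grip":100},
    {"xyz":[30.5,-19.5,-0.1],"roll":-0.074,"grip":100},
    {"xyz":[0,0,0],"roll":0,"grip":100}
  ]
}}

```text
time_s: 6.9
position: [0.404, 0.3814, 0.3053]
tcp_rot: [[0.165, 0.986, -0.002], [0.986, -0.165, 0.002], [0.002, -0.002, -1.0]]
force: [0.1, 0.3, -0.0]
opening: 1.005
grasp_force: 0.0
```

>>> {"api": "move_arm", "payload": {
  "increments": [
    {"xyz":[0,0,0],"roll":0,"grip":100},
    {"xyz":[0,0,0],"roll":0,"grip":100}
  ]
}}

```text
time_s: 7.07
position: [0.4063, 0.376, 0.3053]
tcp_rot: [[0.172, 0.985, -0.001], [0.985, -0.172, -0.002], [-0.002, -0.001, -1.0]]
force: [0.8, -0.3, -0.5]
opening: 1.002
grasp_force: 0.0
```

```bash
python3 - <<'E'
from h import *
st()
for n in("top","side"):
    im,d=save(n,n+"2");W=cloud(n,d);hsv=cv2.cvtColor(im,cv2.COLOR_RGB2HSV);H,S,V=[hsv[...,i].astype(int) for i in range(3)]
    x,y,z=W[...,0],W[...,1],W[...,2]
    for l,m in (("knob",((H<5)|(H>173))&(S>170)&(z>.19)&(z<.27)&(y<0)&(y>-.4)),("shade",(z>.13)&(z<.2)&(H<15)&(S>100)&(y<.1)&(y>-.4)&(x>.6)),("bar",(z>.195)&(z<.23)&(S<80)&(y<-.2)&(y>-.4)&(x>.45)&(x<1))):
        q=W[m&(d>0)]
        if len(q): print(n,l,len(q),np.median(q,0).round(4),q.min(0).round(3),q.max(0).round(3))
        if l=="bar" and len(q): 
            v=cv2.fitLine(q[:,:2].astype(np.float32),cv2.DIST_HUBER,0,.01,.01).ravel();print(np.degrees(np.arctan2(v[1],v[0])),v)
    if n=="top":
        W0=cloud(n,np.load("pics/top0.npy"));q=W0[(W0[...,2]>.195)&(W0[...,2]<.23)&(W0[...,1]<-.06)&(W0[...,1]>-.32)&(W0[...,0]>.49)&(W0[...,0]<.6)]
        v=cv2.fitLine(q[:,:2].astype(np.float32),cv2.DIST_HUBER,0,.01,.01).ravel();print("init",np.degrees(np.arctan2(v[1],v[0])),v)
E
```

```text
7.0667 [0.4063 0.376  0.3053] [[0.172, 0.985, -0.001], [0.985, -0.172, -0.002], [-0.002, -0.001, -1.0]] [ 0.84 -0.34 -0.47] 1.0016354458705676 0.0 [31.3 19.6 86.3 -0.1 74.2 41.2]
top knob 43 [ 0.6213 -0.2664  0.2531] [ 0.614 -0.276  0.221] [ 0.632 -0.258  0.26 ]
top shade 644 [ 0.7515 -0.2291  0.1756] [ 0.703 -0.3    0.135] [ 0.816 -0.187  0.2  ]
top bar 468 [ 0.6119 -0.2661  0.212 ] [ 0.508 -0.298  0.197] [ 0.763 -0.237  0.223]
8.45337 [ 0.9891358   0.14700447  0.6231696  -0.26634234]
init 82.31352 [ 0.13375223  0.9910148   0.53829277 -0.18441834]
side knob 57 [ 0.624  -0.2646  0.2401] [ 0.616 -0.273  0.213] [ 0.634 -0.253  0.263]
side shade 539 [ 0.7499 -0.213   0.169 ] [ 0.704 -0.269  0.134] [ 0.813 -0.184  0.2  ]
side bar 249 [ 0.6642 -0.259   0.2115] [ 0.558 -0.292  0.196] [ 0.763 -0.236  0.223]
8.985413 [ 0.9877281   0.15618299  0.6633556  -0.25860325]
```

>>> {"api": "move_arm", "payload": {
  "increments": [
    {"xyz":[0,2.7,30],"roll":0,"grip":100},
    {"xyz":[0,0,35],"roll":0,"grip":100},
    {"xyz":[0,0,35],"roll":0,"grip":100},
    {"xyz":[0,0,25],"roll":0,"grip":100},
    {"xyz":[0,0,12],"roll":0,"grip":100}
  ]
}}

```text
time_s: 7.58
position: [0.4078, 0.3734, 0.1656]
tcp_rot: [[0.174, 0.985, -0.006], [0.985, -0.174, -0.004], [-0.005, -0.005, -1.0]]
force: [-0.4, -0.2, 0.7]
opening: 1.003
grasp_force: 0.0
```

>>> {"api": "move_arm", "payload": {
  "increments": [
    {"xyz":[0,0,0],"roll":0,"grip":50},
    {"xyz":[0,0,0],"roll":0,"grip":20},
    {"xyz":[0,0,0],"roll":0,"grip":10},
    {"xyz":[0,0,0],"roll":0,"grip":10},
    {"xyz":[0,0,0],"roll":0,"grip":10}
  ]
}}

```text
time_s: 8.0
position: [0.41, 0.3767, 0.1706]
tcp_rot: [[0.172, 0.985, 0.003], [0.985, -0.172, 0.002], [0.002, 0.002, -1.0]]
force: [-0.1, -0.0, 0.2]
opening: 0.711
grasp_force: 0.0
```

>>> {"api": "move_arm", "payload": {
  "increments": [
    {"xyz":[0,0,0],"roll":0,"grip":10},
    {"xyz":[0,0,0],"roll":0,"grip":10}
  ]
}}

```text
time_s: 8.17
position: [0.4093, 0.3766, 0.1699]
tcp_rot: [[0.171, 0.985, 0.001], [0.985, -0.171, 0.001], [0.001, 0.001, -1.0]]
force: [-0.2, 1.2, -0.2]
opening: 0.555
grasp_force: 0.0
```

>>> {"api": "move_arm", "payload": {
  "increments": [
    {"xyz":[0,0,0],"roll":0,"grip":10},
    {"xyz":[0,0,0],"roll":0,"grip":10},
    {"xyz":[0,0,0],"roll":0,"grip":10},
    {"xyz":[0,0,0],"roll":0,"grip":10},
    {"xyz":[0,0,0],"roll":0,"grip":10}
  ]
}}

```text
time_s: 8.58
position: [0.4092, 0.3765, 0.1692]
tcp_rot: [[0.171, 0.985, 0.0], [0.985, -0.171, 0.0], [0.0, 0.0, -1.0]]
force: [0.8, 0.7, 1.2]
opening: 0.324
grasp_force: 30.0
```

```bash
python3 -c "
from h import *
st();print(bot.read_state()['moment'])"
```

```text
8.5833 [0.4092 0.3765 0.1692] [[0.171, 0.985, 0.0], [0.985, -0.171, 0.0], [0.0, 0.0, -1.0]] [0.78 0.71 1.21] 0.3239400543189475 29.995456736069173 [31.1 28.9 95.2 -0.  55.9 41. ]
[-0.0188394  -0.0983566   0.03882855]
```

>>> {"api": "move_arm", "payload": {
  "increments": [
    {"xyz":[0,0,-20],"roll":0,"grip":10},
    {"xyz":[0,0,-30],"roll":0,"grip":10},
    {"xyz":[0,0,-35],"roll":0,"grip":10},
    {"xyz":[0,0,-30],"roll":0,"grip":10},
    {"xyz":[0,0,-15],"roll":0,"grip":10}
  ]
}}

```text
time_s: 9.0
position: [0.4103, 0.3773, 0.3029]
tcp_rot: [[0.171, 0.985, 0.005], [0.985, -0.171, 0.003], [0.004, 0.004, -1.0]]
force: [-0.0, 0.1, -0.6]
opening: 0.32
grasp_force: 30.0
```

>>> {"api": "move_arm", "payload": {
  "increments": [
    {"xyz":[0,0,0],"roll":0,"grip":10},
    {"xyz":[0,0,0],"roll":0,"grip":10}
  ]
}}

```text
time_s: 9.17
position: [0.4088, 0.3763, 0.2992]
tcp_rot: [[0.171, 0.985, 0.0], [0.985, -0.171, 0.0], [0.0, 0.0, -1.0]]
force: [-0.6, 0.3, -2.2]
opening: 0.32
grasp_force: 30.0
```

```bash
python3 - <<'E'
from h import *
st();print(bot.read_state()['moment'])
n="side";im,d=save(n,"side3");W=cloud(n,d);x,y,z=W[...,0],W[...,1],W[...,2]
p=bot.read_state()["position"]
m=(d>0)&(abs(x-p[0])<.035)&(abs(y-p[1])<.05)&(z>.128)&(z<.25)
for lo,hi in((.13,.15),(.15,.19),(.19,.21),(.235,.25)):
    q=W[m&(z>lo)&(z<=hi)]
    if len(q): print(lo,hi,len(q),np.median(q,0).round(4))
print("zmin",z[m].min(),)
K,R,t=cam(n);c=K@(R@(np.array(p)-[0,0,.144])+t);u,v=(c[:2]/c[2]).astype(int);print(u,v)
cv2.imwrite("pics/crop3.png",cv2.resize(im[v-90:v+60,u-75:u+75,::-1],(600,600),interpolation=cv2.INTER_CUBIC))
plan([(.6163,.3395,.23,80)],10)
E
```

```text
9.1667 [0.4088 0.3763 0.2992] [[0.171, 0.985, 0.0], [0.985, -0.171, 0.0], [0.0, 0.0, -1.0]] [-0.57  0.25 -2.16] 0.3204323889362244 29.995622558053583 [31.1 20.1 86.6  0.  73.3 41. ]
[-0.0145969  -0.01488395  0.03788241]
0.13 0.15 4 [0.4016 0.4036 0.1304]
0.15 0.19 30 [0.4072 0.376  0.1761]
0.19 0.21 24 [0.4071 0.3777 0.2017]
0.235 0.25 16 [0.407  0.3789 0.2395]
zmin 0.12800710823647612
327 256
[{"xyz":[0,35.2,11.3],"roll":0,"grip":10},{"xyz":[-0.1,35.3,11.3],"roll":0.001,"grip":10},{"xyz":[0,35.2,11.3],"roll":0,"grip":10},{"xyz":[0.1,35.2,11.3],"roll":0.001,"grip":10},{"xyz":[0,35.2,11.3],"roll":0,"grip":10}]
[{"xyz":[0,35.3,11.3],"roll":0.001,"grip":10}]
6 end [616.3 339.5 230. ] 79.97
```

View pics/crop3.png

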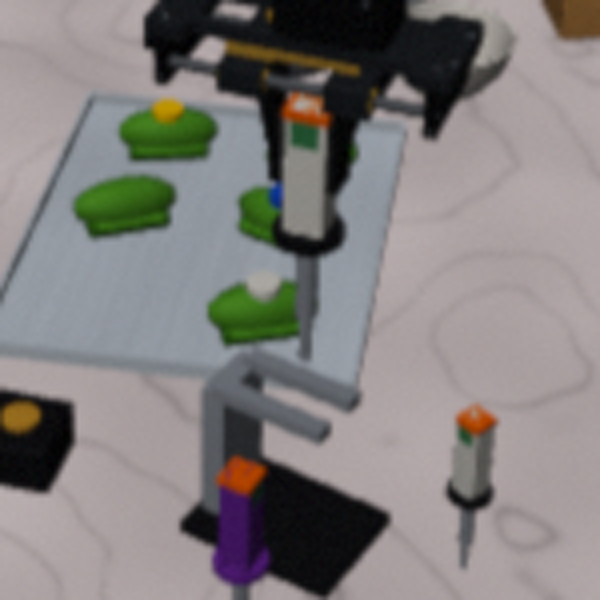

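>>> {"api": "move_arm", "payload": {
  "increments": [
    {"xyz":[0,25,0],"roll":0,"grip":10},
    {"xyz":[0,35,0],"roll":0,"grip":10},
    {"xyz":[0,36,10],"roll":0,"grip":10},
    {"xyz":[0,36,20],"roll":0,"grip":10},
    {"xyz":[0,36,20],"roll":0,"grip":10}
  ]
}}

```text
time_s: 9.63
position: [0.5751, 0.347, 0.2463]
tcp_rot: [[0.171, 0.985, -0.003], [0.985, -0.171, -0.001], [-0.001, -0.003, -1.0]]
force: [0.1, 1.8, -1.4]
opening: 0.316
grasp_force: 30.0
```

>>> {"api": "move_arm", "payload": {
  "increments": [
    {"xyz":[0,28,20],"roll":0,"grip":10},
    {"xyz":[0,15,10],"roll":0,"grip":10},
    {"xyz":[0,0,0],"roll":0,"grip":10},
    {"xyz":[0,0,0],"roll":0,"grip":10},
    {"xyz":[0,0,0],"roll":0,"grip":10}
  ]
}}

```text
time_s: 10.05
position: [0.6154, 0.3403, 0.2177]
tcp_rot: [[0.171, 0.985, -0.004], [0.985, -0.171, -0.001], [-0.001, -0.003, -1.0]]
force: [0.6, -0.4, -1.0]
opening: 0.321
grasp_force: 30.0
```

```bash
python3 - <<'E'
from h import *
st()
n="side";im,d=save(n,"side4");W=cloud(n,d);x,y,z=W[...,0],W[...,1],W[...,2]
p=np.array(bot.read_state()["position"])
m=(d>0)&(abs(x-p[0])<.035)&(abs(y-p[1])<.03)
for lo,hi in((.08,.12),(.12,.14),(.16,.18)):
    q=W[m&(z-p[2]+.22>lo)&(z-p[2]+.22<=hi)]
    if len(q): print(lo,hi,len(q),(np.median(q,0)-p).round(4))
plan([(.6163,.3395,.195,80)],10)
E
```

```text
10.05 [0.6154 0.3403 0.2177] [[0.171, 0.985, -0.004], [0.985, -0.171, -0.001], [-0.001, -0.003, -1.0]] [ 0.61 -0.44 -1.03] 0.321037809195122 29.995510254520923 [19.8 36.9 69.8  0.  73.6 29.7]
0.08 0.12 32 [-0.0033 -0.001  -0.1198]
0.12 0.14 31 [-0.0029  0.0011 -0.0917]
0.16 0.18 25 [-0.0065  0.0109 -0.0429]
[{"xyz":[-1.1,1,23.9],"roll":0.003,"grip":10}]
1 end [616.3 339.5 195. ] 80.02
```

>>> {"api": "move_arm", "payload": {
  "increments": [
    {"xyz":[2.5,2.5,10],"roll":0,"grip":10},
    {"xyz":[0,0,9],"roll":0,"grip":10},
    {"xyz":[0,0,5],"roll":0,"grip":10},
    {"xyz":[0,0,2],"roll":0,"grip":10},
    {"xyz":[0,0,0],"roll":0,"grip":10}
  ]
}}

```text
time_s: 10.52
position: [0.6189, 0.3423, 0.1921]
tcp_rot: [[0.171, 0.985, -0.002], [0.985, -0.171, -0.001], [-0.001, -0.002, -1.0]]
force: [-0.3, 0.3, -1.0]
opening: 0.322
grasp_force: 30.0
```

>>> {"api": "move_arm", "payload": {
  "increments": [
    {"xyz":[0,0,2],"roll":0,"grip":10},
    {"xyz":[0,0,2],"roll":0,"grip":10},
    {"xyz":[0,0,2],"roll":0,"grip":10},
    {"xyz":[0,0,2],"roll":0,"grip":10},
    {"xyz":[0,0,0],"roll":0,"grip":10}
  ]
}}

```text
time_s: 10.93
position: [0.6201, 0.3424, 0.1852]
tcp_rot: [[0.171, 0.985, 0.001], [0.985, -0.171, 0.0], [0.0, 0.001, -1.0]]
force: [-0.1, -0.0, 0.0]
opening: 0.318
grasp_force: 30.0
```

```bash
python3 - <<'E'
from h import *
st()
im,d=save("side","side5")
K,R,t=cam("side");p=np.array(bot.read_state()["position"]);c=K@(R@(p-[0,0,.144])+t);u,v=(c[:2]/c[2]).astype(int);print(u,v)
cv2.imwrite("pics/crop5.png",cv2.resize(im[v-40:v+30,u-35:u+35,::-1],(500,500),interpolation=cv2.INTER_CUBIC))
E
```

```text
10.9333 [0.6201 0.3424 0.1852] [[0.171, 0.985, 0.001], [0.985, -0.171, 0.0], [0.0, 0.001, -1.0]] [-0.06 -0.02  0.02] 0.31837391684412303 29.99543219106272 [19.9 39.  70.9  0.  70.1 29.7]
255 271
```

View pics/crop5.png

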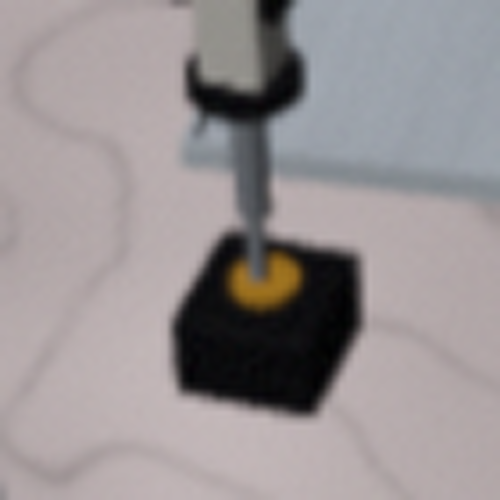

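>>> {"api": "move_arm", "payload": {
  "increments": [
    {"xyz":[0,0,1],"roll":0,"grip":10},
    {"xyz":[0,0,0],"roll":0,"grip":10},
    {"xyz":[0,0,0],"roll":0,"grip":10},
    {"xyz":[0,0,0],"roll":0,"grip":10},
    {"xyz":[0,0,0],"roll":0,"grip":10}
  ]
}}

```text
time_s: 11.4
position: [0.6201, 0.3424, 0.1844]
tcp_rot: [[0.171, 0.985, 0.001], [0.985, -0.171, 0.0], [0.0, 0.001, -1.0]]
force: [1.4, 0.4, -0.2]
opening: 0.321
grasp_force: 30.0
```

>>> {"api": "move_arm", "payload": {
  "increments": [
    {"xyz":[0,0,0],"grip":10,"roll":0},
    {"xyz":[0,0,0],"roll":0,"grip":10},
    {"xyz":[0,0,0],"roll":0,"grip":10},
    {"xyz":[0,0,0],"roll":0,"grip":10},
    {"xyz":[0,0,0],"roll":0,"grip":10}
  ]
}}

```text
time_s: 11.82
position: [0.6201, 0.3424, 0.1842]
tcp_rot: [[0.171, 0.985, 0.001], [0.985, -0.171, 0.0], [0.0, 0.001, -1.0]]
force: [0.8, -0.2, 0.6]
opening: 0.321
grasp_force: 30.0
```

>>> {"api": "move_arm", "payload": {
  "increments": [
    {"xyz":[0,0,0],"grip":10,"roll":0},
    {"xyz":[0,0,0],"roll":0,"grip":10},
    {"xyz":[0,0,0],"roll":0,"grip":10},
    {"xyz":[0,0,0],"roll":0,"grip":10},
    {"xyz":[0,0,0],"roll":0,"grip":10}
  ]
}}

```text
time_s: 12.23
position: [0.62, 0.3424, 0.1842]
tcp_rot: [[0.171, 0.985, 0.0], [0.985, -0.171, 0.0], [0.0, 0.0, -1.0]]
force: [0.6, 0.9, 1.4]
opening: 0.324
grasp_force: 30.0
```

>>> {"api": "move_arm", "payload": {
  "increments": [
    {"xyz":[0,0,0],"grip":10,"roll":0},
    {"xyz":[0,0,0],"roll":0,"grip":10},
    {"xyz":[0,0,0],"roll":0,"grip":10},
    {"xyz":[0,0,0],"roll":0,"grip":10},
    {"xyz":[0,0,0],"roll":0,"grip":10}
  ]
}}

```text
time_s: 12.65
position: [0.6199, 0.3423, 0.1841]
tcp_rot: [[0.171, 0.985, 0.0], [0.985, -0.171, -0.0], [0.0, 0.0, -1.0]]
force: [0.7, -0.5, -0.2]
opening: 0.32
grasp_force: 30.0
```

>>> {"api": "move_arm", "payload": {
  "increments": [
    {"xyz":[0,0,0],"grip":10,"roll":0},
    {"xyz":[0,0,0],"roll":0,"grip":10},
    {"xyz":[0,0,0],"roll":0,"grip":10},
    {"xyz":[0,0,0],"roll":0,"grip":10},
    {"xyz":[0,0,0],"roll":0,"grip":10}
  ]
}}

```text
time_s: 13.07
position: [0.6199, 0.3423, 0.1842]
tcp_rot: [[0.171, 0.985, 0.0], [0.985, -0.171, 0.0], [0.0, 0.0, -1.0]]
force: [1.2, 0.6, 0.0]
opening: 0.32
grasp_force: 30.0
```

>>> {"api": "move_arm", "payload": {
  "increments": [
    {"xyz":[0,0,0],"grip":10,"roll":0},
    {"xyz":[0,0,0],"roll":0,"grip":10},
    {"xyz":[0,0,0],"roll":0,"grip":10},
    {"xyz":[0,0,0],"roll":0,"grip":10},
    {"xyz":[0,0,0],"roll":0,"grip":10}
  ]
}}

```text
time_s: 13.48
position: [0.6198, 0.3423, 0.1842]
tcp_rot: [[0.171, 0.985, 0.0], [0.985, -0.171, 0.0], [0.0, 0.0, -1.0]]
force: [1.1, -0.4, 0.6]
opening: 0.317
grasp_force: 30.0
```

>>> {"api": "move_arm", "payload": {
  "increments": [
    {"xyz":[0,0,0],"grip":10,"roll":0},
    {"xyz":[0,0,0],"roll":0,"grip":10},
    {"xyz":[0,0,0],"roll":0,"grip":10},
    {"xyz":[0,0,0],"roll":0,"grip":10},
    {"xyz":[0,0,0],"roll":0,"grip":10}
  ]
}}

```text
time_s: 13.9
position: [0.6199, 0.3423, 0.1841]
tcp_rot: [[0.171, 0.985, 0.0], [0.985, -0.171, 0.0], [0.0, 0.0, -1.0]]
force: [1.2, 0.2, 0.3]
opening: 0.319
grasp_force: 30.0
```

>>> {"api": "move_arm", "payload": {
  "increments": [
    {"xyz":[0,0,0],"grip":10,"roll":0},
    {"xyz":[0,0,0],"roll":0,"grip":10},
    {"xyz":[0,0,0],"roll":0,"grip":10},
    {"xyz":[0,0,0],"roll":0,"grip":10},
    {"xyz":[0,0,0],"roll":0,"grip":10}
  ]
}}

```text
time_s: 14.32
position: [0.6199, 0.3423, 0.1841]
tcp_rot: [[0.171, 0.985, 0.0], [0.985, -0.171, -0.0], [-0.0, 0.0, -1.0]]
force: [1.7, 0.4, -0.7]
opening: 0.32
grasp_force: 30.0
```

>>> {"api": "move_arm", "payload": {
  "increments": [
    {"xyz":[0,0,0],"grip":10,"roll":0},
    {"xyz":[0,0,0],"roll":0,"grip":10},
    {"xyz":[0,0,0],"roll":0,"grip":10}
  ]
}}

```text
time_s: 14.57
position: [0.6198, 0.3423, 0.1841]
tcp_rot: [[0.171, 0.985, -0.0], [0.985, -0.171, -0.0], [-0.0, -0.0, -1.0]]
force: [1.2, 0.8, 0.3]
opening: 0.323
grasp_force: 30.0
```

```bash
cat >> h.py <<'E'
def dots(n,name):
    im,d=save(n,name);W=cloud(n,d);hsv=cv2.cvtColor(im,cv2.COLOR_RGB2HSV);H,S,V=[hsv[...,i].astype(int) for i in range(3)]
    x,y,z=W[...,0],W[...,1],W[...,2];T=(d>0)&(z>.03)&(z<.065)&(x>.37)&(x<.71)&(y>-.14)&(y<.28)
    for l,m in (("white",T&(S<60)&(V>130)),("yellow",T&(H>15)&(H<32)&(S>120)&(V>100)),("red",T&((H<8)|(H>172))&(S>130)),("blue",T&(H>95)&(H<130)&(S>120)),("black",T&(V<45))):
        nn,L,s,c=cv2.connectedComponentsWithStats(m.astype(np.uint8))
        for i in range(1,nn):
            if s[i,4]>=10: q=W[L==i];print(n,l,s[i,4],np.median(q,0).round(4),((q.min(0)+q.max(0))/2).round(4))
E
python3 - <<'E'
from h import *
st();dots("side","side6");dots("top","top6")
E
```

```text
14.5667 [0.6198 0.3423 0.1841] [[0.171, 0.985, -0.0], [0.985, -0.171, -0.0], [-0.0, -0.0, -1.0]] [1.18 0.85 0.33] 0.32255798714130796 29.996142976451665 [19.9 39.  71.  -0.  70.  29.7]
side white 54 [0.4736 0.1566 0.0513] [0.4756 0.1531 0.0474]
side yellow 38 [ 0.6024 -0.0781  0.0497] [ 0.6027 -0.0836  0.0494]
side blue 39 [0.4786 0.0344 0.0515] [0.4786 0.0319 0.0493]
side black 24 [ 0.4738 -0.0802  0.0514] [ 0.4745 -0.0825  0.053 ]
top white 42 [0.4742 0.1571 0.0512] [0.4731 0.1569 0.0512]
top yellow 44 [ 0.6022 -0.0833  0.0507] [ 0.6028 -0.0821  0.0462]
top blue 46 [0.4778 0.0305 0.0497] [0.4785 0.0287 0.0462]
top black 40 [ 0.4727 -0.0851  0.0506] [ 0.4734 -0.0854  0.0483]
```

```bash
python3 - <<'E'
from h import *
plan([(.620,.3424,.225,80,22),(.4775,.1595,.225,80,33),(.4775,.1595,.205,80,12)],10)
E
```

```text
[{"xyz":[0.1,0.1,-20.4],"roll":0.001,"grip":10},{"xyz":[0,0.1,-20.5],"roll":0.002,"grip":10},{"xyz":[-25.6,-13.6,0],"roll":-0,"grip":10},{"xyz":[-25.6,-13.5,0],"roll":-0,"grip":10},{"xyz":[-25.6,-13.6,0],"roll":-0,"grip":10}]
[{"xyz":[-25.6,-13.5,0],"roll":-0,"grip":10},{"xyz":[-25.7,-13.6,0],"roll":-0,"grip":10},{"xyz":[-25.6,-13.5,0],"roll":-0,"grip":10},{"xyz":[-25.6,-13.6,0],"roll":-0,"grip":10},{"xyz":[-25.6,-13.6,0],"roll":-0,"grip":10}]
[{"xyz":[0,0,10],"roll":-0,"grip":10},{"xyz":[0,0,10],"roll":-0,"grip":10}]
12 end [477.5 159.5 205. ] 79.97
```

>>> {"api": "move_arm", "payload": {
  "increments": [
    {"xyz":[0,0,-20],"roll":0,"grip":10},
    {"xyz":[0,0,-21],"roll":0,"grip":10},
    {"xyz":[-25.6,-13.5,0],"roll":0,"grip":10},
    {"xyz":[-25.6,-13.5,0],"roll":0,"grip":10},
    {"xyz":[-25.6,-13.5,0],"roll":0,"grip":10}
  ]
}}

```text
time_s: 15.08
position: [0.5647, 0.2728, 0.2245]
tcp_rot: [[0.17, 0.985, -0.003], [0.985, -0.17, -0.001], [-0.001, -0.003, -1.0]]
force: [0.3, -1.6, -1.7]
opening: 0.323
grasp_force: 30.0
```

>>> {"api": "move_arm", "payload": {
  "increments": [
    {"xyz":[-25.6,-13.5,0],"roll":0,"grip":10},
    {"xyz":[-25.6,-13.5,0],"roll":0,"grip":10},
    {"xyz":[-25.6,-13.5,0],"roll":0,"grip":10},
    {"xyz":[-25.6,-13.5,0],"roll":0,"grip":10},
    {"xyz":[-25.6,-13.5,0],"roll":0,"grip":10}
  ]
}}

```text
time_s: 15.5
position: [0.4758, 0.158, 0.2246]
tcp_rot: [[0.171, 0.985, -0.004], [0.985, -0.171, -0.0], [-0.001, -0.003, -1.0]]
force: [1.4, -0.5, -1.3]
opening: 0.317
grasp_force: 30.0
```

>>> {"api": "move_arm", "payload": {
  "increments": [
    {"xyz":[0,0,10],"roll":0,"grip":10},
    {"xyz":[0,0,8],"roll":0,"grip":10},
    {"xyz":[0,0,0],"roll":0,"grip":10},
    {"xyz":[0,0,0],"roll":0,"grip":10},
    {"xyz":[0,0,0],"roll":0,"grip":10}
  ]
}}

```text
time_s: 15.92
position: [0.4789, 0.1596, 0.207]
tcp_rot: [[0.17, 0.985, -0.0], [0.985, -0.17, 0.0], [0.0, -0.0, -1.0]]
force: [0.0, 0.8, -1.0]
opening: 0.319
grasp_force: 30.0
```

```bash
python3 - <<'E'
from h import *
st();dots("side","side7")
plan([(.4775,.1595,.190,80,50)],10)
im=cv2.imread("pics/side7.png")
K,R,t=cam("side");p=np.array(bot.read_state()["position"]);c=K@(R@(p-[0,0,.144])+t);u,v=(c[:2]/c[2]).astype(int)
cv2.imwrite("pics/crop7.png",cv2.resize(im[v-40:v+30,u-35:u+35],(500,500),interpolation=cv2.INTER_CUBIC))
E
```

```text
15.9167 [0.4789 0.1596 0.207 ] [[0.17, 0.985, -0.0], [0.985, -0.17, 0.0], [0.0, -0.0, -1.0]] [ 0.05  0.82 -1.05] 0.31937589063893046 29.99548256630078 [  5.7  22.2 100.1   0.   57.7  15.5]
side white 49 [0.4735 0.154  0.0511] [0.4751 0.1547 0.0488]
side yellow 35 [ 0.6026 -0.0777  0.051 ] [ 0.6034 -0.0823  0.0489]
side blue 41 [0.4785 0.0352 0.0517] [0.4782 0.0329 0.0501]
side black 25 [ 0.474  -0.079   0.0521] [ 0.4748 -0.0806  0.0505]
[{"xyz":[-0.4,-1.4,17.2],"roll":0.003,"grip":10}]
1 end [477.5 159.5 190. ] 80.02
```

View pics/crop7.png

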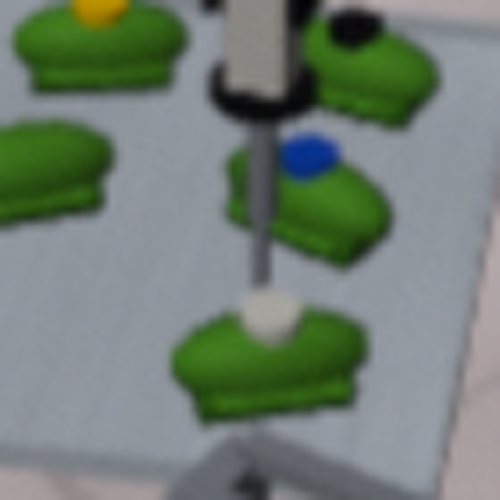

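>>> {"api": "move_arm", "payload": {
  "increments": [
    {"xyz":[-1.5,-2.8,4],"roll":0,"grip":10},
    {"xyz":[0,0,4],"roll":0,"grip":10},
    {"xyz":[0,0,3],"roll":0,"grip":10},
    {"xyz":[0,0,2],"roll":0,"grip":10},
    {"xyz":[0,0,2],"roll":0,"grip":10}
  ]
}}

```text
time_s: 16.38
position: [0.4751, 0.1581, 0.1918]
tcp_rot: [[0.171, 0.985, -0.001], [0.985, -0.171, 0.0], [-0.0, -0.001, -1.0]]
force: [-0.1, 0.7, 0.2]
opening: 0.323
grasp_force: 30.0
```

>>> {"api": "move_arm", "payload": {
  "increments": [
    {"xyz":[0,0,1.5],"roll":0,"grip":10},
    {"xyz":[0,0,0],"roll":0,"grip":10},
    {"xyz":[0,0,0],"roll":0,"grip":10},
    {"xyz":[0,0,0],"roll":0,"grip":10},
    {"xyz":[0,0,0],"roll":0,"grip":10}
  ]
}}

```text
time_s: 16.8
position: [0.4752, 0.1581, 0.1907]
tcp_rot: [[0.171, 0.985, -0.0], [0.985, -0.171, 0.0], [-0.0, -0.0, -1.0]]
force: [-1.6, 0.1, -0.3]
opening: 0.32
grasp_force: 30.0
```

```bash
python3 - <<'E'
from h import *
st();im,d=save("side","side8")
K,R,t=cam("side");p=np.array(bot.read_state()["position"]);c=K@(R@(p-[0,0,.144])+t);u,v=(c[:2]/c[2]).astype(int)
cv2.imwrite("pics/crop8.png",cv2.resize(im[v-40:v+30,u-35:u+35,::-1],(500,500),interpolation=cv2.INTER_CUBIC))
E
```

```text
16.8 [0.4752 0.1581 0.1907] [[0.171, 0.985, -0.0], [0.985, -0.171, 0.0], [-0.0, -0.0, -1.0]] [-1.64  0.11 -0.34] 0.3201263213478627 29.995947482530028 [  5.6  23.3 101.6   0.   55.1  15.4]
```

View pics/crop8.png

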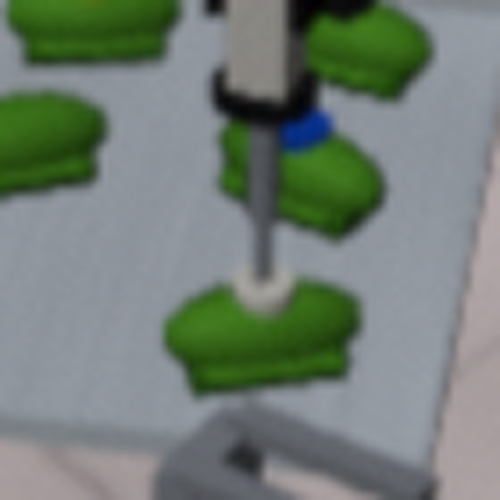

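>>> {"api": "move_arm", "payload": {
  "increments": [
    {"xyz":[0,0,0.3],"grip":10,"roll":0},
    {"xyz":[0,0,0],"roll":0,"grip":10},
    {"xyz":[0,0,0],"roll":0,"grip":10},
    {"xyz":[0,0,0],"roll":0,"grip":10},
    {"xyz":[0,0,0],"roll":0,"grip":10}
  ]
}}

```text
time_s: 17.27
position: [0.4753, 0.158, 0.1904]
tcp_rot: [[0.171, 0.985, -0.0], [0.985, -0.171, 0.0], [0.0, -0.0, -1.0]]
force: [-0.9, 0.5, 0.9]
opening: 0.319
grasp_force: 30.0
```

>>> {"api": "move_arm", "payload": {
  "increments": [
    {"xyz":[0,0,0],"grip":10,"roll":0},
    {"xyz":[0,0,0],"roll":0,"grip":10},
    {"xyz":[0,0,0],"roll":0,"grip":10},
    {"xyz":[0,0,0],"roll":0,"grip":10},
    {"xyz":[0,0,0],"roll":0,"grip":10}
  ]
}}

```text
time_s: 17.68
position: [0.4753, 0.158, 0.1903]
tcp_rot: [[0.171, 0.985, -0.0], [0.985, -0.171, -0.0], [-0.0, -0.0, -1.0]]
force: [-0.6, -0.2, 0.2]
opening: 0.316
grasp_force: 30.0
```

>>> {"api": "move_arm", "payload": {
  "increments": [
    {"xyz":[0,0,0],"grip":10,"roll":0},
    {"xyz":[0,0,0],"roll":0,"grip":10},
    {"xyz":[0,0,0],"roll":0,"grip":10},
    {"xyz":[0,0,0],"roll":0,"grip":10},
    {"xyz":[0,0,0],"roll":0,"grip":10}
  ]
}}

```text
time_s: 18.1
position: [0.4753, 0.158, 0.1903]
tcp_rot: [[0.171, 0.985, -0.0], [0.985, -0.171, 0.0], [0.0, -0.0, -1.0]]
force: [-1.5, -0.5, -0.1]
opening: 0.321
grasp_force: 30.0
```

>>> {"api": "move_arm", "payload": {
  "increments": [
    {"xyz":[0,0,0],"grip":10,"roll":0},
    {"xyz":[0,0,0],"roll":0,"grip":10},
    {"xyz":[0,0,0],"roll":0,"grip":10},
    {"xyz":[0,0,0],"roll":0,"grip":10},
    {"xyz":[0,0,0],"roll":0,"grip":10}
  ]
}}

```text
time_s: 18.52
position: [0.4754, 0.158, 0.1904]
tcp_rot: [[0.171, 0.985, 0.0], [0.985, -0.171, -0.0], [-0.0, 0.0, -1.0]]
force: [-1.5, -0.5, 0.3]
opening: 0.318
grasp_force: 30.0
```

>>> {"api": "move_arm", "payload": {
  "increments": [
    {"xyz":[0,0,0],"grip":10,"roll":0},
    {"xyz":[0,0,0],"roll":0,"grip":10},
    {"xyz":[0,0,0],"roll":0,"grip":10},
    {"xyz":[0,0,0],"roll":0,"grip":10},
    {"xyz":[0,0,0],"roll":0,"grip":10}
  ]
}}

```text
time_s: 18.93
position: [0.4754, 0.158, 0.1904]
tcp_rot: [[0.171, 0.985, 0.0], [0.985, -0.171, 0.0], [0.0, 0.0, -1.0]]
force: [-1.9, 0.1, 0.3]
opening: 0.32
grasp_force: 30.0
```

>>> {"api": "move_arm", "payload": {
  "increments": [
    {"xyz":[0,0,0],"grip":10,"roll":0},
    {"xyz":[0,0,0],"roll":0,"grip":10},
    {"xyz":[0,0,0],"roll":0,"grip":10},
    {"xyz":[0,0,0],"roll":0,"grip":10},
    {"xyz":[0,0,0],"roll":0,"grip":10}
  ]
}}

```text
time_s: 19.35
position: [0.4754, 0.158, 0.1904]
tcp_rot: [[0.171, 0.985, 0.0], [0.985, -0.171, 0.0], [0.0, 0.0, -1.0]]
force: [-1.0, -0.8, -0.1]
opening: 0.321
grasp_force: 30.0
```

>>> {"api": "move_arm", "payload": {
  "increments": [
    {"xyz":[0,0,0],"grip":10,"roll":0},
    {"xyz":[0,0,0],"roll":0,"grip":10},
    {"xyz":[0,0,0],"roll":0,"grip":10},
    {"xyz":[0,0,0],"roll":0,"grip":10},
    {"xyz":[0,0,0],"roll":0,"grip":10}
  ]
}}

```text
time_s: 19.77
position: [0.4754, 0.158, 0.1904]
tcp_rot: [[0.171, 0.985, 0.0], [0.985, -0.171, -0.0], [-0.0, 0.0, -1.0]]
force: [-0.5, 1.0, 0.1]
opening: 0.324
grasp_force: 30.0
```

>>> {"api": "move_arm", "payload": {
  "increments": [
    {"xyz":[0,0,0],"grip":10,"roll":0},
    {"xyz":[0,0,0],"roll":0,"grip":10},
    {"xyz":[0,0,0],"roll":0,"grip":10},
    {"xyz":[0,0,0],"roll":0,"grip":10},
    {"xyz":[0,0,0],"roll":0,"grip":10}
  ]
}}

```text
time_s: 20.18
position: [0.4754, 0.1581, 0.1904]
tcp_rot: [[0.171, 0.985, 0.0], [0.985, -0.171, 0.0], [0.0, 0.0, -1.0]]
force: [-1.1, 0.7, 0.0]
opening: 0.32
grasp_force: 30.0
```

>>> {"api": "move_arm", "payload": {
  "increments": [
    {"xyz":[0,0,-20],"roll":0,"grip":10},
    {"xyz":[0,0,-21],"roll":0,"grip":10},
    {"xyz":[-26.5,21,0],"roll":0,"grip":10},
    {"xyz":[-26.5,21,0],"roll":0,"grip":10},
    {"xyz":[-26.5,21,0],"roll":0,"grip":10}
  ]
}}

```text
time_s: 20.6
position: [0.525, 0.0683, 0.232]
tcp_rot: [[0.169, 0.986, 0.003], [0.986, -0.169, -0.0], [0.0, 0.003, -1.0]]
force: [0.2, 0.5, -2.1]
opening: 0.317
grasp_force: 30.0
```

>>> {"api": "move_arm", "payload": {
  "increments": [
    {"xyz":[-26.5,21,0],"roll":0,"grip":10},
    {"xyz":[-26.5,21,0],"roll":0,"grip":10},
    {"xyz":[-26.5,21,0],"roll":0,"grip":10},
    {"xyz":[-26.5,21,0],"roll":0,"grip":10},
    {"xyz":[-26.5,21,0],"roll":0,"grip":10}
  ]
}}

```text
time_s: 21.02
position: [0.6055, -0.0814, 0.2311]
tcp_rot: [[0.171, 0.985, 0.001], [0.985, -0.171, -0.0], [-0.0, 0.001, -1.0]]
force: [0.5, 0.3, -0.4]
opening: 0.322
grasp_force: 30.0
```

>>> {"api": "move_arm", "payload": {
  "increments": [
    {"xyz":[0,0,13],"roll":0,"grip":10},
    {"xyz":[0,0,10],"roll":0,"grip":10},
    {"xyz":[0,0,0],"roll":0,"grip":10},
    {"xyz":[0,0,0],"roll":0,"grip":10},
    {"xyz":[0,0,0],"roll":0,"grip":10}
  ]
}}

```text
time_s: 21.43
position: [0.6042, -0.0785, 0.2083]
tcp_rot: [[0.17, 0.985, -0.001], [0.985, -0.17, 0.0], [0.0, -0.001, -1.0]]
force: [-0.0, -0.5, -1.8]
opening: 0.32
grasp_force: 30.0
```

```bash
cat >> h.py <<'E'
def tipcheck(name):
    """side view: world xy of neck/pin axis near the tip from neck pixels, relative to TCP"""
    st();dots("side",name)
    im=cv2.imread(f"pics/{name}.png");K,R,t=cam("side");p=np.array(bot.read_state()["position"]);c=K@(R@(p-[0,0,.144])+t);u,v=(c[:2]/c[2]).astype(int)
    cv2.imwrite(f"pics/c_{name}.png",cv2.resize(im[v-40:v+30,u-35:u+35],(500,500),interpolation=cv2.INTER_CUBIC))
E
python3 - <<'E'
from h import *
tipcheck("side9");plan([(.604,-.08,.1905,80,50)],10)
E
```

```text
21.4333 [ 0.6042 -0.0785  0.2083] [[0.17, 0.985, -0.001], [0.985, -0.17, 0.0], [0.0, -0.001, -1.0]] [-0.02 -0.53 -1.83] 0.3201103402194087 29.995600681286305 [-17.9  29.9  85.3   0.   64.8  -8.1]
side white 50 [0.4733 0.1553 0.0515] [0.4731 0.1548 0.0487]
side yellow 35 [ 0.6033 -0.0769  0.0508] [ 0.6026 -0.0817  0.0477]
side blue 38 [0.4786 0.0344 0.0519] [0.4775 0.0307 0.0489]
side black 25 [ 0.4749 -0.0812  0.0521] [ 0.4751 -0.0819  0.0478]
[{"xyz":[-1.5,-0.2,18.3],"roll":0.004,"grip":10}]
1 end [604.  -80.  190.5] 80.0
```

View pics/c_side9.png

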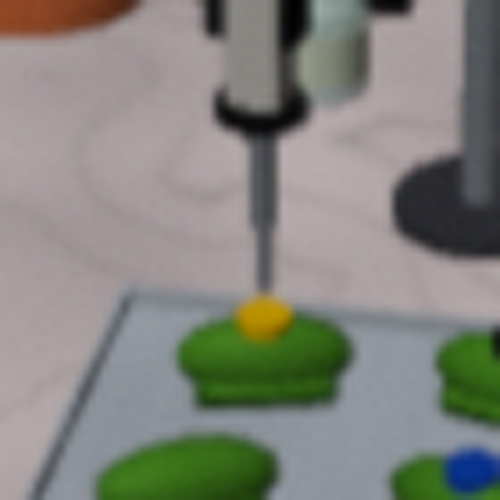

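>>> {"api": "move_arm", "payload": {
  "increments": [
    {"xyz":[-1.5,-0.2,4],"roll":0,"grip":10},
    {"xyz":[0,0,4],"roll":0,"grip":10},
    {"xyz":[0,0,3],"roll":0,"grip":10},
    {"xyz":[0,0,2],"roll":0,"grip":10},
    {"xyz":[0,0,2],"roll":0,"grip":10}
  ]
}}

```text
time_s: 21.9
position: [0.604, -0.0808, 0.1931]
tcp_rot: [[0.171, 0.985, -0.0], [0.985, -0.171, 0.0], [0.0, -0.001, -1.0]]
force: [-0.4, -0.3, -0.4]
opening: 0.321
grasp_force: 30.0
```

>>> {"api": "move_arm", "payload": {
  "increments": [
    {"xyz":[0,0,1.5],"roll":0,"grip":10},
    {"xyz":[0,0,1.3],"roll":0,"grip":10},
    {"xyz":[0,0,0],"roll":0,"grip":10},
    {"xyz":[0,0,0],"roll":0,"grip":10},
    {"xyz":[0,0,0],"roll":0,"grip":10}
  ]
}}

```text
time_s: 22.32
position: [0.604, -0.0809, 0.1907]
tcp_rot: [[0.171, 0.985, -0.0], [0.985, -0.171, 0.0], [0.0, -0.0, -1.0]]
force: [-0.5, 0.3, 0.1]
opening: 0.318
grasp_force: 30.0
```

```bash
python3 - <<'E'
from h import *
tipcheck("side10")
E
```

```text
22.3167 [ 0.604  -0.0809  0.1907] [[0.171, 0.985, -0.0], [0.985, -0.171, 0.0], [0.0, -0.0, -1.0]] [-0.5   0.3   0.06] 0.3183914374285414 29.99600340379402 [-18.1  31.1  86.2   0.   62.6  -8.3]
side white 51 [0.4736 0.1552 0.0517] [0.4753 0.1542 0.0489]
side yellow 34 [ 0.6023 -0.0756  0.051 ] [ 0.6032 -0.0788  0.0504]
side blue 39 [0.478  0.0344 0.051 ] [0.4793 0.0323 0.0483]
side black 26 [ 0.4743 -0.0795  0.0509] [ 0.4751 -0.0816  0.0503]
```

>>> {"api": "move_arm", "payload": {
  "increments": [
    {"xyz":[0,0,0.3],"grip":10,"roll":0},
    {"xyz":[0,0,0],"roll":0,"grip":10},
    {"xyz":[0,0,0],"roll":0,"grip":10},
    {"xyz":[0,0,0],"roll":0,"grip":10},
    {"xyz":[0,0,0],"roll":0,"grip":10}
  ]
}}

```text
time_s: 22.78
position: [0.6041, -0.081, 0.1903]
tcp_rot: [[0.171, 0.985, -0.0], [0.985, -0.171, 0.0], [0.0, -0.0, -1.0]]
force: [-0.6, 0.6, 0.5]
opening: 0.319
grasp_force: 30.0
```

>>> {"api": "move_arm", "payload": {
  "increments": [
    {"xyz":[0,0,0],"grip":10,"roll":0},
    {"xyz":[0,0,0],"roll":0,"grip":10},
    {"xyz":[0,0,0],"roll":0,"grip":10},
    {"xyz":[0,0,0],"roll":0,"grip":10},
    {"xyz":[0,0,0],"roll":0,"grip":10}
  ]
}}

```text
time_s: 23.2
position: [0.6041, -0.081, 0.1902]
tcp_rot: [[0.171, 0.985, -0.0], [0.985, -0.171, 0.0], [0.0, -0.0, -1.0]]
force: [-1.2, 0.7, 1.0]
opening: 0.319
grasp_force: 30.0
```

>>> {"api": "move_arm", "payload": {
  "increments": [
    {"xyz":[0,0,0],"grip":10,"roll":0},
    {"xyz":[0,0,0],"roll":0,"grip":10},
    {"xyz":[0,0,0],"roll":0,"grip":10},
    {"xyz":[0,0,0],"roll":0,"grip":10},
    {"xyz":[0,0,0],"roll":0,"grip":10}
  ]
}}

```text
time_s: 23.62
position: [0.6042, -0.081, 0.1903]
tcp_rot: [[0.171, 0.985, 0.0], [0.985, -0.171, -0.0], [-0.0, 0.0, -1.0]]
force: [-1.1, 0.6, 0.5]
opening: 0.323
grasp_force: 30.0
```

>>> {"api": "move_arm", "payload": {
  "increments": [
    {"xyz":[0,0,0],"grip":10,"roll":0},
    {"xyz":[0,0,0],"roll":0,"grip":10},
    {"xyz":[0,0,0],"roll":0,"grip":10},
    {"xyz":[0,0,0],"roll":0,"grip":10},
    {"xyz":[0,0,0],"roll":0,"grip":10}
  ]
}}

```text
time_s: 24.03
position: [0.6042, -0.081, 0.1903]
tcp_rot: [[0.171, 0.985, 0.0], [0.985, -0.171, -0.0], [-0.0, 0.0, -1.0]]
force: [-0.7, 1.2, -0.0]
opening: 0.32
grasp_force: 30.0
```

>>> {"api": "move_arm", "payload": {
  "increments": [
    {"xyz":[0,0,0],"grip":10,"roll":0},
    {"xyz":[0,0,0],"roll":0,"grip":10},
    {"xyz":[0,0,0],"roll":0,"grip":10},
    {"xyz":[0,0,0],"roll":0,"grip":10},
    {"xyz":[0,0,0],"roll":0,"grip":10}
  ]
}}

```text
time_s: 24.45
position: [0.6042, -0.081, 0.1903]
tcp_rot: [[0.171, 0.985, 0.0], [0.985, -0.171, -0.0], [-0.0, 0.0, -1.0]]
force: [-0.8, 1.3, -0.5]
opening: 0.321
grasp_force: 30.0
```

>>> {"api": "move_arm", "payload": {
  "increments": [
    {"xyz":[0,0,0],"grip":10,"roll":0},
    {"xyz":[0,0,0],"roll":0,"grip":10},
    {"xyz":[0,0,0],"roll":0,"grip":10},
    {"xyz":[0,0,0],"roll":0,"grip":10},
    {"xyz":[0,0,0],"roll":0,"grip":10}
  ]
}}

```text
time_s: 24.87
position: [0.6042, -0.081, 0.1903]
tcp_rot: [[0.171, 0.985, 0.0], [0.985, -0.171, -0.0], [-0.0, 0.0, -1.0]]
force: [-1.0, 1.0, 0.3]
opening: 0.32
grasp_force: 30.0
```

>>> {"api": "move_arm", "payload": {
  "increments": [
    {"xyz":[0,0,0],"grip":10,"roll":0},
    {"xyz":[0,0,0],"roll":0,"grip":10},
    {"xyz":[0,0,0],"roll":0,"grip":10},
    {"xyz":[0,0,0],"roll":0,"grip":10},
    {"xyz":[0,0,0],"roll":0,"grip":10}
  ]
}}

```text
time_s: 25.28
position: [0.6042, -0.0811, 0.1902]
tcp_rot: [[0.171, 0.985, -0.0], [0.985, -0.171, -0.0], [-0.0, -0.0, -1.0]]
force: [-0.8, 1.3, 0.1]
opening: 0.32
grasp_force: 30.0
```

>>> {"api": "move_arm", "payload": {
  "increments": [
    {"xyz":[0,0,0],"grip":10,"roll":0},
    {"xyz":[0,0,0],"roll":0,"grip":10},
    {"xyz":[0,0,0],"roll":0,"grip":10},
    {"xyz":[0,0,0],"roll":0,"grip":10},
    {"xyz":[0,0,0],"roll":0,"grip":10}
  ]
}}

```text
time_s: 25.7
position: [0.6041, -0.081, 0.1903]
tcp_rot: [[0.171, 0.985, 0.0], [0.985, -0.171, 0.0], [0.0, 0.0, -1.0]]
force: [-0.8, 0.1, -0.4]
opening: 0.322
grasp_force: 30.0
```

>>> {"api": "move_arm", "payload": {
  "increments": [
    {"xyz":[0,0,-20],"roll":0,"grip":10},
    {"xyz":[0,0,-21],"roll":0,"grip":10},
    {"xyz":[18,-28.5,0],"roll":0,"grip":10},
    {"xyz":[18,-28.5,0],"roll":0,"grip":10},
    {"xyz":[18,-28.5,0],"roll":0,"grip":10}
  ]
}}

```text
time_s: 26.12
position: [0.5291, -0.0132, 0.2315]
tcp_rot: [[0.172, 0.985, 0.002], [0.985, -0.172, -0.001], [-0.0, 0.002, -1.0]]
force: [-0.5, 0.6, -1.0]
opening: 0.323
grasp_force: 30.0
```

>>> {"api": "move_arm", "payload": {
  "increments": [
    {"xyz":[18,-28.5,0],"roll":0,"grip":10},
    {"xyz":[18,-28.5,0],"roll":0,"grip":10},
    {"xyz":[0,0,13],"roll":0,"grip":10},
    {"xyz":[0,0,10],"roll":0,"grip":10},
    {"xyz":[0,0,0],"roll":0,"grip":10}
  ]
}}

```text
time_s: 26.53
position: [0.478, 0.0325, 0.2071]
tcp_rot: [[0.17, 0.985, -0.002], [0.985, -0.17, -0.0], [-0.0, -0.002, -1.0]]
force: [-0.0, -0.9, -1.5]
opening: 0.321
grasp_force: 30.0
```

>>> {"api": "move_arm", "payload": {
  "increments": [
    {"xyz":[0,0,0],"roll":0,"grip":10},
    {"xyz":[0,0,0],"roll":0,"grip":10},
    {"xyz":[0,0,0],"roll":0,"grip":10}
  ]
}}

```text
time_s: 26.78
position: [0.4802, 0.0316, 0.2088]
tcp_rot: [[0.172, 0.985, 0.002], [0.985, -0.172, -0.0], [-0.0, 0.002, -1.0]]
force: [-0.5, -0.3, -1.3]
opening: 0.32
grasp_force: 30.0
```

```bash
python3 - <<'E'
from h import *
tipcheck("side11");plan([(.479,.033,.1905,80,50)],10)
E
```

```text
26.7833 [0.4802 0.0316 0.2088] [[0.172, 0.985, 0.002], [0.985, -0.172, -0.0], [-0.0, 0.002, -1.0]] [-0.52 -0.31 -1.26] 0.3200819254433583 29.995473632588983 [ -9.6  20.3 103.2  -0.   56.4   0.3]
side white 49 [0.4742 0.1562 0.0515] [0.4734 0.1539 0.0509]
side yellow 36 [ 0.6038 -0.0773  0.0509] [ 0.6028 -0.0818  0.0507]
side blue 40 [0.4786 0.0348 0.051 ] [0.4785 0.0325 0.0489]
side black 25 [ 0.4746 -0.0801  0.0512] [ 0.4744 -0.08    0.0501]
[{"xyz":[1.2,-1.3,18.2],"roll":0.002,"grip":10}]
1 end [479.   33.  190.5] 80.0
```

View pics/c_side11.png

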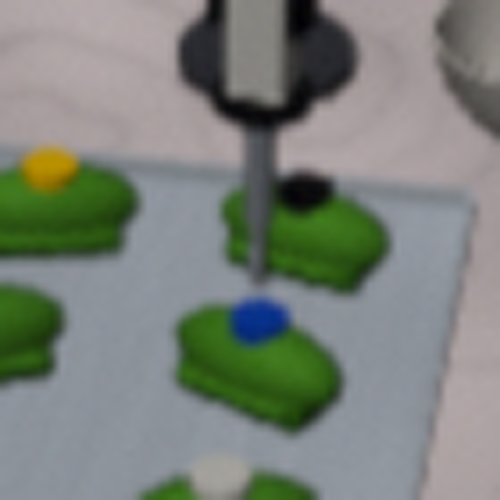

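>>> {"api": "move_arm", "payload": {
  "increments": [
    {"xyz":[1,-1,4],"roll":0,"grip":10},
    {"xyz":[0,0,4],"roll":0,"grip":10},
    {"xyz":[0,0,3],"roll":0,"grip":10},
    {"xyz":[0,0,2],"roll":0,"grip":10},
    {"xyz":[0,0,2],"roll":0,"grip":10}
  ]
}}

```text
time_s: 27.25
position: [0.4781, 0.0332, 0.1928]
tcp_rot: [[0.171, 0.985, -0.001], [0.985, -0.171, 0.0], [-0.0, -0.001, -1.0]]
force: [-0.5, 0.7, -1.2]
opening: 0.318
grasp_force: 30.0
```

>>> {"api": "move_arm", "payload": {
  "increments": [
    {"xyz":[0,0,2],"roll":0,"grip":10},
    {"xyz":[0,0,1.5],"roll":0,"grip":10},
    {"xyz":[0,0,0],"roll":0,"grip":10},
    {"xyz":[0,0,0],"roll":0,"grip":10},
    {"xyz":[0,0,0],"roll":0,"grip":10}
  ]
}}

```text
time_s: 27.67
position: [0.4782, 0.0332, 0.1898]
tcp_rot: [[0.171, 0.985, -0.0], [0.985, -0.171, 0.0], [-0.0, -0.0, -1.0]]
force: [-0.9, -0.2, 0.9]
opening: 0.323
grasp_force: 30.0
```

```bash
python3 - <<'E'
from h import *
tipcheck("side12")
E
```

```text
27.6667 [0.4782 0.0332 0.1898] [[0.171, 0.985, -0.0], [0.985, -0.171, 0.0], [-0.0, -0.0, -1.0]] [-0.89 -0.18  0.86] 0.3231121098922879 29.996038859244436 [ -9.4  21.9 104.6  -0.   53.6   0.4]
side white 50 [0.4731 0.1562 0.052 ] [0.4731 0.1537 0.0498]
side yellow 36 [ 0.6027 -0.0762  0.052 ] [ 0.6033 -0.0801  0.0515]
side blue 36 [0.478  0.0369 0.0519] [0.4781 0.0339 0.0498]
side black 27 [ 0.476  -0.0807  0.0513] [ 0.4751 -0.0809  0.0491]
```

>>> {"api": "move_arm", "payload": {
  "increments": [
    {"xyz":[0,0,0],"grip":10,"roll":0},
    {"xyz":[0,0,0],"roll":0,"grip":10},
    {"xyz":[0,0,0],"roll":0,"grip":10},
    {"xyz":[0,0,0],"roll":0,"grip":10},
    {"xyz":[0,0,0],"roll":0,"grip":10}
  ]
}}

```text
time_s: 28.13
position: [0.4782, 0.0332, 0.1897]
tcp_rot: [[0.171, 0.985, -0.0], [0.985, -0.171, 0.0], [0.0, -0.0, -1.0]]
force: [-1.9, 0.1, -0.2]
opening: 0.319
grasp_force: 30.0
```

>>> {"api": "move_arm", "payload": {
  "increments": [
    {"xyz":[0,0,0],"grip":10,"roll":0},
    {"xyz":[0,0,0],"roll":0,"grip":10},
    {"xyz":[0,0,0],"roll":0,"grip":10},
    {"xyz":[0,0,0],"roll":0,"grip":10},
    {"xyz":[0,0,0],"roll":0,"grip":10}
  ]
}}

```text
time_s: 28.55
position: [0.4783, 0.0332, 0.1897]
tcp_rot: [[0.171, 0.985, -0.0], [0.985, -0.171, 0.0], [0.0, -0.0, -1.0]]
force: [-1.2, -0.2, -0.8]
opening: 0.32
grasp_force: 30.0
```

>>> {"api": "move_arm", "payload": {
  "increments": [
    {"xyz":[0,0,0],"grip":10,"roll":0},
    {"xyz":[0,0,0],"roll":0,"grip":10},
    {"xyz":[0,0,0],"roll":0,"grip":10},
    {"xyz":[0,0,0],"roll":0,"grip":10},
    {"xyz":[0,0,0],"roll":0,"grip":10}
  ]
}}

```text
time_s: 28.97
position: [0.4784, 0.0332, 0.1897]
tcp_rot: [[0.171, 0.985, 0.0], [0.985, -0.171, 0.0], [0.0, -0.0, -1.0]]
force: [-0.8, 0.6, 1.1]
opening: 0.323
grasp_force: 30.0
```

>>> {"api": "move_arm", "payload": {
  "increments": [
    {"xyz":[0,0,0],"grip":10,"roll":0},
    {"xyz":[0,0,0],"roll":0,"grip":10},
    {"xyz":[0,0,0],"roll":0,"grip":10},
    {"xyz":[0,0,0],"roll":0,"grip":10},
    {"xyz":[0,0,0],"roll":0,"grip":10}
  ]
}}

```text
time_s: 29.38
position: [0.4784, 0.0332, 0.1898]
tcp_rot: [[0.171, 0.985, 0.0], [0.985, -0.171, -0.0], [0.0, 0.0, -1.0]]
force: [-0.3, 0.1, 0.7]
opening: 0.319
grasp_force: 30.0
```

>>> {"api": "move_arm", "payload": {
  "increments": [
    {"xyz":[0,0,0],"grip":10,"roll":0},
    {"xyz":[0,0,0],"roll":0,"grip":10},
    {"xyz":[0,0,0],"roll":0,"grip":10},
    {"xyz":[0,0,0],"roll":0,"grip":10},
    {"xyz":[0,0,0],"roll":0,"grip":10}
  ]
}}

```text
time_s: 29.8
position: [0.4784, 0.0332, 0.1898]
tcp_rot: [[0.171, 0.985, 0.0], [0.985, -0.171, -0.0], [0.0, 0.0, -1.0]]
force: [-0.3, 0.3, 1.2]
opening: 0.322
grasp_force: 30.0
```

>>> {"api": "move_arm", "payload": {
  "increments": [
    {"xyz":[0,0,0],"grip":10,"roll":0},
    {"xyz":[0,0,0],"roll":0,"grip":10},
    {"xyz":[0,0,0],"roll":0,"grip":10},
    {"xyz":[0,0,0],"roll":0,"grip":10},
    {"xyz":[0,0,0],"roll":0,"grip":10}
  ]
}}

```text
time_s: 30.22
position: [0.4784, 0.0332, 0.1898]
tcp_rot: [[0.171, 0.985, 0.0], [0.985, -0.171, 0.0], [0.0, 0.0, -1.0]]
force: [-1.5, -0.1, 0.2]
opening: 0.318
grasp_force: 30.0
```

>>> {"api": "move_arm", "payload": {
  "increments": [
    {"xyz":[0,0,0],"grip":10,"roll":0},
    {"xyz":[0,0,0],"roll":0,"grip":10},
    {"xyz":[0,0,0],"roll":0,"grip":10},
    {"xyz":[0,0,0],"roll":0,"grip":10},
    {"xyz":[0,0,0],"roll":0,"grip":10}
  ]
}}

```text
time_s: 30.63
position: [0.4784, 0.0332, 0.1898]
tcp_rot: [[0.171, 0.985, 0.0], [0.985, -0.171, -0.0], [-0.0, 0.0, -1.0]]
force: [-0.5, 0.8, -0.3]
opening: 0.32
grasp_force: 30.0
```

>>> {"api": "move_arm", "payload": {
  "increments": [
    {"xyz":[0,0,0],"grip":10,"roll":0},
    {"xyz":[0,0,0],"roll":0,"grip":10},
    {"xyz":[0,0,0],"roll":0,"grip":10},
    {"xyz":[0,0,0],"roll":0,"grip":10},
    {"xyz":[0,0,0],"roll":0,"grip":10}
  ]
}}

```text
time_s: 31.05
position: [0.4783, 0.0332, 0.1897]
tcp_rot: [[0.171, 0.985, -0.0], [0.985, -0.171, -0.0], [-0.0, -0.0, -1.0]]
force: [0.1, -0.2, 1.0]
opening: 0.32
grasp_force: 30.0
```

>>> {"api": "move_arm", "payload": {
  "increments": [
    {"xyz":[0,0,-20],"roll":0,"grip":10},
    {"xyz":[0,0,-21],"roll":0,"grip":10},
    {"xyz":[-28.1,4,0],"roll":0,"grip":10},
    {"xyz":[-28.1,4,0],"roll":0,"grip":10},
    {"xyz":[-28.1,4,0],"roll":0,"grip":10}
  ]
}}

```text
time_s: 31.47
position: [0.4766, -0.0528, 0.2313]
tcp_rot: [[0.169, 0.986, 0.003], [0.986, -0.169, -0.001], [-0.001, 0.003, -1.0]]
force: [0.8, -0.4, -1.0]
opening: 0.319
grasp_force: 30.0
```

>>> {"api": "move_arm", "payload": {
  "increments": [
    {"xyz":[-28.1,4,0],"roll":0,"grip":10},
    {"xyz":[0,0,12],"roll":0,"grip":10},
    {"xyz":[0,0,10],"roll":0,"grip":10},
    {"xyz":[0,0,0],"roll":0,"grip":10},
    {"xyz":[0,0,0],"roll":0,"grip":10}
  ]
}}

```text
time_s: 31.88
position: [0.4748, -0.0804, 0.2084]
tcp_rot: [[0.171, 0.985, -0.001], [0.985, -0.171, 0.0], [0.0, -0.001, -1.0]]
force: [0.2, -0.3, -1.6]
opening: 0.317
grasp_force: 30.0
```

>>> {"api": "move_arm", "payload": {
  "increments": [
    {"xyz":[0,0,0],"roll":0,"grip":10},
    {"xyz":[0,0,0],"roll":0,"grip":10},
    {"xyz":[0,0,0],"roll":0,"grip":10}
  ]
}}

```text
time_s: 32.13
position: [0.4754, -0.0801, 0.2093]
tcp_rot: [[0.17, 0.985, 0.001], [0.985, -0.17, -0.001], [-0.0, 0.002, -1.0]]
force: [-0.7, -0.4, -1.6]
opening: 0.319
grasp_force: 30.0
```

```bash
python3 - <<'E'
from h import *
tipcheck("side13");plan([(.4747,-.081,.190,80,50)],10)
E
```

```text
32.1333 [ 0.4754 -0.0801  0.2093] [[0.17, 0.985, 0.001], [0.985, -0.17, -0.001], [-0.0, 0.002, -1.0]] [-0.67 -0.43 -1.64] 0.31935310081222945 29.99556077644229 [-22.9  20.3 103.    0.   56.5 -13.1]
side white 50 [0.4738 0.1547 0.0522] [0.4756 0.1547 0.0489]
side yellow 37 [ 0.6023 -0.0764  0.0505] [ 0.6034 -0.0816  0.0496]
side blue 38 [0.4788 0.035  0.0512] [0.4783 0.0295 0.0498]
side black 25 [ 0.4746 -0.0797  0.0521] [ 0.4749 -0.081   0.0506]
[{"xyz":[-1,-0.5,19.3],"roll":0.003,"grip":10}]
1 end [474.6 -81.  190. ] 80.02
```

View pics/c_side13.png

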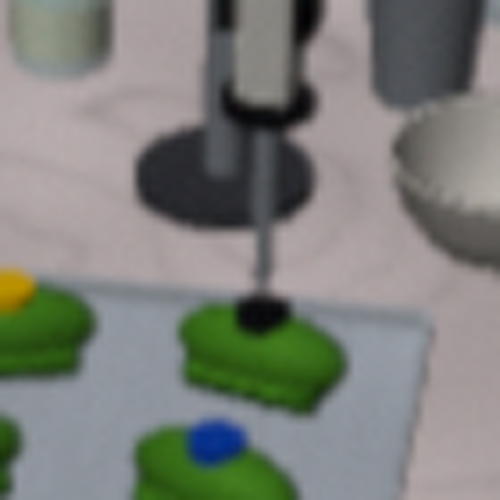

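>>> {"api": "move_arm", "payload": {
  "increments": [
    {"xyz":[-2,-0.5,4],"roll":0,"grip":10},
    {"xyz":[0,0,4],"roll":0,"grip":10},
    {"xyz":[0,0,3],"roll":0,"grip":10},
    {"xyz":[0,0,2],"roll":0,"grip":10},
    {"xyz":[0,0,2],"roll":0,"grip":10}
  ]
}}

```text
time_s: 32.6
position: [0.4738, -0.0821, 0.1933]
tcp_rot: [[0.171, 0.985, -0.001], [0.985, -0.171, 0.0], [0.0, -0.001, -1.0]]
force: [0.0, 0.1, -0.3]
opening: 0.32
grasp_force: 30.0
```

>>> {"api": "move_arm", "payload": {
  "increments": [
    {"xyz":[0,0,2],"roll":0,"grip":10},
    {"xyz":[0,0,1.8],"roll":0,"grip":10},
    {"xyz":[0,0,0],"roll":0,"grip":10},
    {"xyz":[0,0,0],"roll":0,"grip":10},
    {"xyz":[0,0,0],"roll":0,"grip":10}
  ]
}}

```text
time_s: 33.02
position: [0.4738, -0.0821, 0.19]
tcp_rot: [[0.171, 0.985, -0.0], [0.985, -0.171, 0.0], [0.0, -0.0, -1.0]]
force: [-0.2, 0.5, 0.2]
opening: 0.32
grasp_force: 30.0
```

```bash
python3 - <<'E'
from h import *
tipcheck("side14")
E
```

```text
33.0167 [ 0.4738 -0.0821  0.19  ] [[0.171, 0.985, -0.0], [0.985, -0.171, 0.0], [0.0, -0.0, -1.0]] [-0.17  0.51  0.23] 0.31961294939750434 29.995922707021236 [-23.2  22.  104.3  -0.   53.7 -13.3]
side white 50 [0.4734 0.1559 0.0519] [0.4763 0.1556 0.0509]
side yellow 35 [ 0.592  -0.0778  0.0516] [ 0.5913 -0.0799  0.0515]
side blue 39 [0.4788 0.0347 0.0513] [0.4791 0.032  0.0496]
side black 21 [ 0.4751 -0.079   0.0521] [ 0.4749 -0.0796  0.0486]
```

>>> {"api": "move_arm", "payload": {
  "increments": [
    {"xyz":[0,0,0],"grip":10,"roll":0},
    {"xyz":[0,0,0],"roll":0,"grip":10},
    {"xyz":[0,0,0],"roll":0,"grip":10},
    {"xyz":[0,0,0],"roll":0,"grip":10},
    {"xyz":[0,0,0],"roll":0,"grip":10}
  ]
}}

```text
time_s: 33.48
position: [0.4739, -0.0821, 0.1899]
tcp_rot: [[0.171, 0.985, -0.0], [0.985, -0.171, 0.0], [0.0, -0.0, -1.0]]
force: [-1.0, -0.3, 1.1]
opening: 0.319
grasp_force: 30.0
```

>>> {"api": "move_arm", "payload": {
  "increments": [
    {"xyz":[0,0,0],"grip":10,"roll":0},
    {"xyz":[0,0,0],"roll":0,"grip":10},
    {"xyz":[0,0,0],"roll":0,"grip":10},
    {"xyz":[0,0,0],"roll":0,"grip":10},
    {"xyz":[0,0,0],"roll":0,"grip":10}
  ]
}}

```text
time_s: 33.9
position: [0.474, -0.0821, 0.1899]
tcp_rot: [[0.171, 0.985, -0.0], [0.985, -0.171, 0.0], [0.0, -0.0, -1.0]]
force: [-1.5, 0.5, 1.5]
opening: 0.321
grasp_force: 30.0
```

>>> {"api": "move_arm", "payload": {
  "increments": [
    {"xyz":[0,0,0],"grip":10,"roll":0},
    {"xyz":[0,0,0],"roll":0,"grip":10},
    {"xyz":[0,0,0],"roll":0,"grip":10},
    {"xyz":[0,0,0],"roll":0,"grip":10},
    {"xyz":[0,0,0],"roll":0,"grip":10}
  ]
}}

```text
time_s: 34.32
position: [0.4741, -0.0822, 0.19]
tcp_rot: [[0.171, 0.985, 0.0], [0.985, -0.171, -0.0], [-0.0, 0.0, -1.0]]
force: [-1.2, 0.7, 0.3]
opening: 0.323
grasp_force: 30.0
```

>>> {"api": "move_arm", "payload": {
  "increments": [
    {"xyz":[0,0,0],"grip":10,"roll":0},
    {"xyz":[0,0,0],"roll":0,"grip":10},
    {"xyz":[0,0,0],"roll":0,"grip":10},
    {"xyz":[0,0,0],"roll":0,"grip":10},
    {"xyz":[0,0,0],"roll":0,"grip":10}
  ]
}}

```text
time_s: 34.73
position: [0.4741, -0.0822, 0.19]
tcp_rot: [[0.171, 0.985, 0.0], [0.985, -0.171, -0.0], [-0.0, 0.0, -1.0]]
force: [-1.6, 0.1, 0.1]
opening: 0.318
grasp_force: 30.0
```

>>> {"api": "move_arm", "payload": {
  "increments": [
    {"xyz":[0,0,0],"grip":10,"roll":0},
    {"xyz":[0,0,0],"roll":0,"grip":10},
    {"xyz":[0,0,0],"roll":0,"grip":10},
    {"xyz":[0,0,0],"roll":0,"grip":10},
    {"xyz":[0,0,0],"roll":0,"grip":10}
  ]
}}

```text
time_s: 35.15
position: [0.4741, -0.0822, 0.19]
tcp_rot: [[0.171, 0.985, 0.0], [0.985, -0.171, -0.0], [-0.0, 0.0, -1.0]]
force: [-1.0, 0.9, 0.5]
opening: 0.321
grasp_force: 30.0
```

>>> {"api": "move_arm", "payload": {
  "increments": [
    {"xyz":[0,0,0],"grip":10,"roll":0},
    {"xyz":[0,0,0],"roll":0,"grip":10},
    {"xyz":[0,0,0],"roll":0,"grip":10},
    {"xyz":[0,0,0],"roll":0,"grip":10},
    {"xyz":[0,0,0],"roll":0,"grip":10}
  ]
}}

```text
time_s: 35.57
position: [0.4741, -0.0822, 0.19]
tcp_rot: [[0.171, 0.985, 0.0], [0.985, -0.171, -0.0], [-0.0, 0.0, -1.0]]
force: [-0.8, 0.7, 0.5]
opening: 0.323
grasp_force: 30.0
```

>>> {"api": "move_arm", "payload": {
  "increments": [
    {"xyz":[0,0,0],"grip":10,"roll":0},
    {"xyz":[0,0,0],"roll":0,"grip":10},
    {"xyz":[0,0,0],"roll":0,"grip":10},
    {"xyz":[0,0,0],"roll":0,"grip":10},
    {"xyz":[0,0,0],"roll":0,"grip":10}
  ]
}}

```text
time_s: 35.98
position: [0.474, -0.0822, 0.1899]
tcp_rot: [[0.171, 0.985, 0.0], [0.985, -0.171, 0.0], [0.0, 0.0, -1.0]]
force: [-1.8, -0.1, 0.1]
opening: 0.324
grasp_force: 30.0
```

>>> {"api": "move_arm", "payload": {
  "increments": [
    {"xyz":[0,0,0],"grip":10,"roll":0},
    {"xyz":[0,0,0],"roll":0,"grip":10},
    {"xyz":[0,0,0],"roll":0,"grip":10},
    {"xyz":[0,0,0],"roll":0,"grip":10},
    {"xyz":[0,0,0],"roll":0,"grip":10}
  ]
}}

```text
time_s: 36.4
position: [0.4741, -0.0822, 0.1899]
tcp_rot: [[0.171, 0.985, 0.0], [0.985, -0.171, 0.0], [0.0, 0.0, -1.0]]
force: [-0.5, 0.7, -0.3]
opening: 0.322
grasp_force: 30.0
```

>>> {"api": "move_arm", "payload": {
  "increments": [
    {"xyz":[0,0,-20],"roll":0,"grip":10},
    {"xyz":[0,0,-21],"roll":0,"grip":10},
    {"xyz":[25,4,0],"roll":0,"grip":10},
    {"xyz":[34,5.5,0],"roll":0,"grip":10},
    {"xyz":[34,5.5,0],"roll":0,"grip":10}
  ]
}}

```text
time_s: 36.82
position: [0.506, 0.007, 0.2315]
tcp_rot: [[0.174, 0.985, 0.003], [0.985, -0.174, -0.001], [-0.0, 0.003, -1.0]]
force: [0.3, -0.5, -1.2]
opening: 0.317
grasp_force: 30.0
```

>>> {"api": "move_arm", "payload": {
  "increments": [
    {"xyz":[34,5.5,0],"roll":0,"grip":10},
    {"xyz":[34,5.5,0],"roll":0,"grip":10},
    {"xyz":[34,5.5,0],"roll":0,"grip":10},
    {"xyz":[34,5.5,0],"roll":0,"grip":10},
    {"xyz":[34,5.5,0],"roll":0,"grip":10}
  ]
}}

```text
time_s: 37.23
position: [0.5617, 0.1715, 0.2307]
tcp_rot: [[0.171, 0.985, 0.001], [0.985, -0.171, 0.0], [0.0, 0.001, -1.0]]
force: [0.5, -0.5, -2.1]
opening: 0.322
grasp_force: 30.0
```

>>> {"api": "move_arm", "payload": {
  "increments": [
    {"xyz":[34,5.5,0],"roll":0,"grip":10},
    {"xyz":[34,5.5,0],"roll":0,"grip":10},
    {"xyz":[34,5.5,0],"roll":0,"grip":10},
    {"xyz":[34,5.5,0],"roll":0,"grip":10},
    {"xyz":[25,4,0],"roll":0,"grip":10}
  ]
}}

```text
time_s: 37.65
position: [0.6151, 0.327, 0.2304]
tcp_rot: [[0.17, 0.985, 0.002], [0.985, -0.17, 0.002], [0.002, 0.001, -1.0]]
force: [1.1, 0.0, -1.5]
opening: 0.323
grasp_force: 30.0
```

>>> {"api": "move_arm", "payload": {
  "increments": [
    {"xyz":[18,2.5,0],"roll":0,"grip":10},
    {"xyz":[0,0,0],"roll":0,"grip":10},
    {"xyz":[0,0,0],"roll":0,"grip":10},
    {"xyz":[0,0,0],"roll":0,"grip":10},
    {"xyz":[0,0,0],"roll":0,"grip":10}
  ]
}}

```text
time_s: 38.07
position: [0.6194, 0.3398, 0.2307]
tcp_rot: [[0.172, 0.985, -0.001], [0.985, -0.172, -0.001], [-0.001, -0.001, -1.0]]
force: [-1.0, -0.2, -1.5]
opening: 0.324
grasp_force: 30.0
```

```bash
python3 - <<'E'
from h import *
tipcheck("side15");plan([(.620,.3424,.184,80,50)],10)
E
```

```text
38.0667 [0.6194 0.3398 0.2307] [[0.172, 0.985, -0.001], [0.985, -0.172, -0.001], [-0.001, -0.001, -1.0]] [-0.98 -0.19 -1.53] 0.3236425231142516 29.995386698283255 [19.7 36.4 68.5 -0.  75.1 29.6]
side white 56 [0.4728 0.1566 0.0521] [0.4753 0.1562 0.0508]
side yellow 35 [ 0.5714 -0.0749  0.0514] [ 0.5728 -0.0785  0.0486]
side blue 40 [0.4786 0.0334 0.0505] [0.4787 0.0309 0.0503]
side black 24 [ 0.4748 -0.0807  0.051 ] [ 0.4747 -0.0822  0.052 ]
[{"xyz":[2.6,0,46.9],"roll":0.001,"grip":10}]
1 end [620.  342.4 184. ] 80.01
```

>>> {"api": "move_arm", "payload": {
  "increments": [
    {"xyz":[2.3,0,12],"roll":0,"grip":10},
    {"xyz":[0,0,12],"roll":0,"grip":10},
    {"xyz":[0,0,7],"roll":0,"grip":10},
    {"xyz":[0,0,4],"roll":0,"grip":10},
    {"xyz":[0,0,2],"roll":0,"grip":10}
  ]
}}

```text
time_s: 38.53
position: [0.6192, 0.3429, 0.192]
tcp_rot: [[0.171, 0.985, -0.003], [0.985, -0.171, -0.001], [-0.002, -0.003, -1.0]]
force: [-0.7, -0.4, -0.9]
opening: 0.322
grasp_force: 30.0
```

>>> {"api": "move_arm", "payload": {
  "increments": [
    {"xyz":[0,0,2],"roll":0,"grip":10},
    {"xyz":[0,0,2],"roll":0,"grip":10},
    {"xyz":[0,0,2],"roll":0,"grip":10},
    {"xyz":[0,0,2],"roll":0,"grip":10},
    {"xyz":[0,0,1],"roll":0,"grip":10}
  ]
}}

```text
time_s: 38.95
position: [0.6204, 0.3436, 0.1853]
tcp_rot: [[0.171, 0.985, 0.001], [0.985, -0.171, 0.0], [0.001, 0.001, -1.0]]
force: [1.0, -0.4, 0.0]
opening: 0.319
grasp_force: 30.0
```

```bash
python3 - <<'E'
from h import *
tipcheck("side16")
E
```

```text
38.95 [0.6204 0.3436 0.1853] [[0.171, 0.985, 0.001], [0.985, -0.171, 0.0], [0.001, 0.001, -1.0]] [ 0.98 -0.42  0.01] 0.31923144120766794 29.995554259512573 [20.  39.  70.8  0.  70.1 29.8]
side white 55 [0.4733 0.1569 0.051 ] [0.4752 0.155  0.0486]
side yellow 36 [ 0.5703 -0.0757  0.0519] [ 0.5726 -0.0773  0.051 ]
side blue 40 [0.4787 0.0336 0.05  ] [0.4788 0.0291 0.0483]
side black 25 [ 0.4739 -0.0801  0.0504] [ 0.4753 -0.0845  0.0513]
```

View pics/c_side16.png

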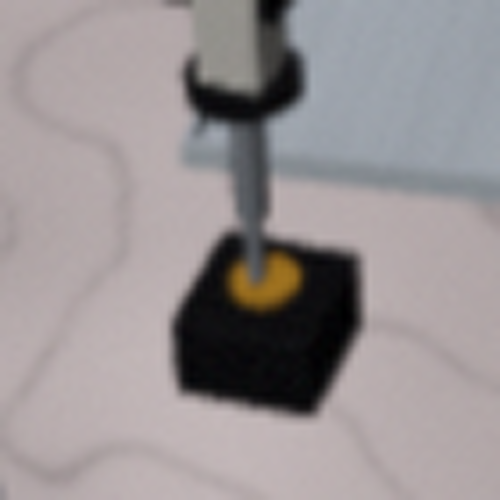

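>>> {"api": "move_arm", "payload": {
  "increments": [
    {"xyz":[0,0,1],"grip":10,"roll":0},
    {"xyz":[0,0,0],"roll":0,"grip":10},
    {"xyz":[0,0,0],"roll":0,"grip":10},
    {"xyz":[0,0,0],"roll":0,"grip":10},
    {"xyz":[0,0,0],"roll":0,"grip":10}
  ]
}}

```text
time_s: 39.42
position: [0.6203, 0.3435, 0.1843]
tcp_rot: [[0.171, 0.985, 0.001], [0.985, -0.171, 0.0], [0.001, 0.001, -1.0]]
force: [0.9, 0.3, -0.5]
opening: 0.32
grasp_force: 30.0
```

>>> {"api": "move_arm", "payload": {
  "increments": [
    {"xyz":[0,0,0],"grip":10,"roll":0},
    {"xyz":[0,0,0],"roll":0,"grip":10},
    {"xyz":[0,0,0],"roll":0,"grip":10},
    {"xyz":[0,0,0],"roll":0,"grip":10},
    {"xyz":[0,0,0],"roll":0,"grip":10}
  ]
}}

```text
time_s: 39.83
position: [0.6203, 0.3435, 0.1841]
tcp_rot: [[0.171, 0.985, 0.001], [0.985, -0.171, 0.0], [0.0, 0.001, -1.0]]
force: [0.1, 0.6, 0.4]
opening: 0.32
grasp_force: 30.0
```

>>> {"api": "move_arm", "payload": {
  "increments": [
    {"xyz":[0,0,0],"grip":10,"roll":0},
    {"xyz":[0,0,0],"roll":0,"grip":10},
    {"xyz":[0,0,0],"roll":0,"grip":10},
    {"xyz":[0,0,0],"roll":0,"grip":10},
    {"xyz":[0,0,0],"roll":0,"grip":10}
  ]
}}

```text
time_s: 40.25
position: [0.6203, 0.3435, 0.184]
tcp_rot: [[0.171, 0.985, 0.001], [0.985, -0.171, 0.0], [0.0, 0.001, -1.0]]
force: [1.5, 0.1, -0.6]
opening: 0.315
grasp_force: 30.0
```

>>> {"api": "move_arm", "payload": {
  "increments": [
    {"xyz":[0,0,0],"grip":10,"roll":0},
    {"xyz":[0,0,0],"roll":0,"grip":10},
    {"xyz":[0,0,0],"roll":0,"grip":10},
    {"xyz":[0,0,0],"roll":0,"grip":10},
    {"xyz":[0,0,0],"roll":0,"grip":10}
  ]
}}

```text
time_s: 40.67
position: [0.62, 0.3434, 0.184]
tcp_rot: [[0.171, 0.985, 0.0], [0.985, -0.171, 0.0], [0.0, 0.0, -1.0]]
force: [1.3, -0.3, 1.1]
opening: 0.32
grasp_force: 30.0
```

>>> {"api": "move_arm", "payload": {
  "increments": [
    {"xyz":[0,0,0],"grip":10,"roll":0},
    {"xyz":[0,0,0],"roll":0,"grip":10},
    {"xyz":[0,0,0],"roll":0,"grip":10},
    {"xyz":[0,0,0],"roll":0,"grip":10},
    {"xyz":[0,0,0],"roll":0,"grip":10}
  ]
}}

```text
time_s: 41.08
position: [0.62, 0.3434, 0.184]
tcp_rot: [[0.171, 0.985, -0.0], [0.985, -0.171, -0.0], [-0.0, -0.0, -1.0]]
force: [0.6, 0.2, 0.6]
opening: 0.319
grasp_force: 30.0
```

>>> {"api": "move_arm", "payload": {
  "increments": [
    {"xyz":[0,0,0],"grip":10,"roll":0},
    {"xyz":[0,0,0],"roll":0,"grip":10},
    {"xyz":[0,0,0],"roll":0,"grip":10},
    {"xyz":[0,0,0],"roll":0,"grip":10},
    {"xyz":[0,0,0],"roll":0,"grip":10}
  ]
}}

```text
time_s: 41.5
position: [0.62, 0.3434, 0.184]
tcp_rot: [[0.171, 0.985, -0.0], [0.985, -0.171, -0.0], [-0.0, -0.0, -1.0]]
force: [0.3, 0.2, -0.5]
opening: 0.326
grasp_force: 30.0
```

>>> {"api": "move_arm", "payload": {
  "increments": [
    {"xyz":[0,0,0],"grip":10,"roll":0},
    {"xyz":[0,0,0],"roll":0,"grip":10},
    {"xyz":[0,0,0],"roll":0,"grip":10},
    {"xyz":[0,0,0],"roll":0,"grip":10},
    {"xyz":[0,0,0],"roll":0,"grip":10}
  ]
}}

```text
time_s: 41.92
position: [0.62, 0.3434, 0.1839]
tcp_rot: [[0.171, 0.985, -0.0], [0.985, -0.171, 0.0], [0.0, -0.0, -1.0]]
force: [2.0, 0.7, 0.3]
opening: 0.319
grasp_force: 30.0
```

>>> {"api": "move_arm", "payload": {
  "increments": [
    {"xyz":[0,0,0],"grip":10,"roll":0},
    {"xyz":[0,0,0],"roll":0,"grip":10},
    {"xyz":[0,0,0],"roll":0,"grip":10},
    {"xyz":[0,0,0],"roll":0,"grip":10},
    {"xyz":[0,0,0],"roll":0,"grip":10}
  ]
}}

```text
time_s: 42.33
position: [0.62, 0.3434, 0.1839]
tcp_rot: [[0.171, 0.985, -0.0], [0.985, -0.171, -0.0], [-0.0, -0.0, -1.0]]
force: [0.6, 0.7, -0.1]
opening: 0.319
grasp_force: 30.0
```

>>> {"api": "move_arm", "payload": {
  "increments": [
    {"xyz":[0,0,0],"grip":10,"roll":0},
    {"xyz":[0,0,0],"roll":0,"grip":10},
    {"xyz":[0,0,0],"roll":0,"grip":10}
  ]
}}

```text
time_s: 42.58
position: [0.62, 0.3434, 0.184]
tcp_rot: [[0.171, 0.985, -0.0], [0.985, -0.171, -0.0], [-0.0, 0.0, -1.0]]
force: [0.5, 0.5, -0.7]
opening: 0.321
grasp_force: 30.0
```

>>> {"api": "move_arm", "payload": {
  "increments": [
    {"xyz":[0,0,-20],"roll":0,"grip":10},
    {"xyz":[0,0,-35],"roll":0,"grip":10},
    {"xyz":[0,0,-35],"roll":0,"grip":10},
    {"xyz":[0,0,-30],"roll":0,"grip":10},
    {"xyz":[0,0,0],"roll":0,"grip":10}
  ]
}}

```text
time_s: 43.0
position: [0.6226, 0.3446, 0.3117]
tcp_rot: [[0.171, 0.985, 0.011], [0.985, -0.171, 0.004], [0.006, 0.01, -1.0]]
force: [1.2, 0.0, 0.1]
opening: 0.322
grasp_force: 30.0
```

>>> {"api": "move_arm", "payload": {
  "increments": [
    {"xyz":[-0.6,-35,0],"roll":0,"grip":10},
    {"xyz":[-0.6,-36,0],"roll":0,"grip":10},
    {"xyz":[-0.6,-36,0],"roll":0,"grip":10},
    {"xyz":[-0.6,-36,0],"roll":0,"grip":10},
    {"xyz":[-0.6,-36,0],"roll":0,"grip":10}
  ]
}}

```text
time_s: 43.42
position: [0.44, 0.3703, 0.3022]
tcp_rot: [[0.172, 0.985, -0.004], [0.985, -0.172, -0.002], [-0.003, -0.004, -1.0]]
force: [0.1, 1.1, -1.2]
opening: 0.322
grasp_force: 30.0
```

>>> {"api": "move_arm", "payload": {
  "increments": [
    {"xyz":[-0.6,-22,0],"roll":0,"grip":10},
    {"xyz":[0,-12,0],"roll":0,"grip":10},
    {"xyz":[0,0,0],"roll":0,"grip":10},
    {"xyz":[0,0,0],"roll":0,"grip":10},
    {"xyz":[0,0,0],"roll":0,"grip":10}
  ]
}}

```text
time_s: 43.83
position: [0.4112, 0.3762, 0.3037]
tcp_rot: [[0.172, 0.985, 0.001], [0.985, -0.172, -0.0], [0.0, 0.001, -1.0]]
force: [-0.4, -0.4, -1.7]
opening: 0.323
grasp_force: 30.0
```

>>> {"api": "move_arm", "payload": {
  "increments": [
    {"xyz":[0,0,0],"roll":0,"grip":10},
    {"xyz":[0,0,0],"roll":0,"grip":10},
    {"xyz":[0,0,0],"roll":0,"grip":10},
    {"xyz":[0,0,0],"roll":0,"grip":10}
  ]
}}

```text
time_s: 44.17
position: [0.4103, 0.3761, 0.3037]
tcp_rot: [[0.172, 0.985, -0.0], [0.985, -0.172, -0.0], [-0.0, -0.0, -1.0]]
force: [-0.7, 0.0, -2.1]
opening: 0.318
grasp_force: 30.0
```

```bash
python3 - <<'E'
from h import *
st();plan([(.4092,.3765,.29,80,50)],10)
E
```

```text
44.1667 [0.4103 0.3761 0.3037] [[0.172, 0.985, -0.0], [0.985, -0.172, -0.0], [-0.0, -0.0, -1.0]] [-0.69  0.01 -2.1 ] 0.317806568190695 29.995365540962666 [31.  19.9 86.1 -0.  74.  40.9]
[{"xyz":[0.2,-1.1,13.7],"roll":0.002,"grip":10}]
1 end [409.2 376.5 290. ] 79.98
```

>>> {"api": "move_arm", "payload": {
  "increments": [
    {"xyz":[0.2,-1.1,15],"roll":0,"grip":10},
    {"xyz":[0,0,22],"roll":0,"grip":10},
    {"xyz":[0,0,22],"roll":0,"grip":10},
    {"xyz":[0,0,22],"roll":0,"grip":10},
    {"xyz":[0,0,20],"roll":0,"grip":10}
  ]
}}

```text
time_s: 44.58
position: [0.4087, 0.3765, 0.2019]
tcp_rot: [[0.171, 0.985, -0.0], [0.985, -0.171, -0.0], [-0.0, 0.0, -1.0]]
force: [0.1, -0.2, -1.4]
opening: 0.32
grasp_force: 30.0
```

>>> {"api": "move_arm", "payload": {
  "increments": [
    {"xyz":[0,0,14],"roll":0,"grip":10},
    {"xyz":[0,0,7],"roll":0,"grip":10},
    {"xyz":[0,0,4],"roll":0,"grip":10},
    {"xyz":[0,0,2],"roll":0,"grip":10},
    {"xyz":[0,0,2],"roll":0,"grip":10}
  ]
}}

```text
time_s: 45.0
position: [0.4093, 0.3771, 0.1746]
tcp_rot: [[0.171, 0.985, 0.002], [0.985, -0.171, 0.001], [0.001, 0.001, -1.0]]
force: [-0.3, 0.8, -1.3]
opening: 0.319
grasp_force: 30.0
```

>>> {"api": "move_arm", "payload": {
  "increments": [
    {"xyz":[0,0,2],"roll":0,"grip":10},
    {"xyz":[0,0,1],"roll":0,"grip":10},
    {"xyz":[0,0,0],"roll":0,"grip":10},
    {"xyz":[0,0,0],"roll":0,"grip":10}
  ]
}}

```text
time_s: 45.33
position: [0.4087, 0.3768, 0.1714]
tcp_rot: [[0.171, 0.985, 0.001], [0.985, -0.171, 0.0], [0.001, 0.001, -1.0]]
force: [0.6, 0.0, -1.7]
opening: 0.316
grasp_force: 30.0
```

```bash
python3 - <<'E'
from h import *
tipcheck("side17")
E
```

```text
45.3333 [0.4087 0.3768 0.1714] [[0.171, 0.985, 0.001], [0.985, -0.171, 0.0], [0.001, 0.001, -1.0]] [ 0.64  0.02 -1.72] 0.31598648518036476 29.995394716970623 [31.2 28.7 95.1  0.  56.1 41. ]
side white 10 [0.4827 0.1604 0.0502] [0.4847 0.1571 0.0484]
side yellow 36 [ 0.5708 -0.0754  0.0506] [ 0.5726 -0.0801  0.0496]
```

View pics/c_side17.png

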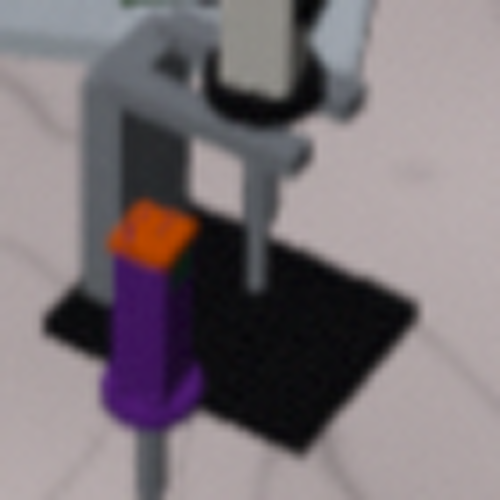

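>>> {"api": "move_arm", "payload": {
  "increments": [
    {"xyz":[0,0,1],"roll":0,"grip":10},
    {"xyz":[0,0,1],"roll":0,"grip":10},
    {"xyz":[0,0,0.3],"roll":0,"grip":10},
    {"xyz":[0,0,0],"roll":0,"grip":10},
    {"xyz":[0,0,0],"roll":0,"grip":10}
  ]
}}

```text
time_s: 45.8
position: [0.4087, 0.3768, 0.1692]
tcp_rot: [[0.171, 0.985, 0.001], [0.985, -0.171, 0.0], [0.0, 0.0, -1.0]]
force: [-0.7, -0.1, 4.3]
opening: 0.321
grasp_force: 30.0
```

>>> {"api": "move_arm", "payload": {
  "increments": [
    {"xyz":[0,0,0],"roll":0,"grip":35},
    {"xyz":[0,0,0],"roll":0,"grip":40},
    {"xyz":[0,0,0],"roll":0,"grip":50},
    {"xyz":[0,0,0],"roll":0,"grip":70},
    {"xyz":[0,0,0],"roll":0,"grip":100}
  ]
}}

```text
time_s: 46.22
position: [0.4085, 0.3767, 0.1684]
tcp_rot: [[0.171, 0.985, -0.0], [0.985, -0.171, -0.0], [-0.0, -0.0, -1.0]]
force: [-0.7, 0.0, 0.3]
opening: 0.541
grasp_force: 0.0
```

>>> {"api": "move_arm", "payload": {
  "increments": [
    {"xyz":[0,0,0],"roll":0,"grip":100},
    {"xyz":[0,0,0],"roll":0,"grip":100},
    {"xyz":[0,0,0],"roll":0,"grip":100},
    {"xyz":[0,0,0],"roll":0,"grip":100},
    {"xyz":[0,0,0],"roll":0,"grip":100}
  ]
}}

```text
time_s: 46.63
position: [0.4085, 0.3767, 0.1686]
tcp_rot: [[0.171, 0.985, -0.0], [0.985, -0.171, 0.0], [0.0, -0.0, -1.0]]
force: [0.2, 0.5, -0.1]
opening: 0.922
grasp_force: 0.0
```

>>> {"api": "move_arm", "payload": {
  "increments": [
    {"xyz":[0,0,-15],"roll":0,"grip":100},
    {"xyz":[0,0,-30],"roll":0,"grip":100},
    {"xyz":[0,0,-35],"roll":0,"grip":100},
    {"xyz":[0,0,-35],"roll":0,"grip":100},
    {"xyz":[0,0,-25],"roll":0,"grip":100}
  ]
}}

```text
time_s: 47.05
position: [0.4092, 0.3772, 0.3118]
tcp_rot: [[0.171, 0.985, 0.003], [0.985, -0.171, 0.002], [0.002, 0.003, -1.0]]
force: [0.4, 1.0, 0.1]
opening: 0.998
grasp_force: 0.0
```

```bash
python3 - <<'E'
from h import *
st()
for n in("top","side"):
    im,d=save(n,n+"18");W=cloud(n,d);z=W[...,2]
    m=(d>0)&(abs(W[...,0]-.409)<.03)&(abs(W[...,1]-.376)<.03)&(z>.2)&(z<.24);q=W[m]
    if len(q): print(n,len(q),np.median(q,0).round(4),q.min(0).round(3),q.max(0).round(3))
# to the lamp: knob (0.6242,-0.2665), arm dir 8.4deg
plan([(.50,.05,.315,45),(.6242,-.2665,.31,8.4)],50)
E
```

```text
47.05 [0.4092 0.3772 0.3118] [[0.171, 0.985, 0.003], [0.985, -0.171, 0.002], [0.002, 0.003, -1.0]] [0.4  0.99 0.06] 0.9976756887332021 0.0 [31.2 19.4 85.6  0.  74.8 41. ]
top 75 [0.4091 0.3719 0.2234] [0.392 0.36  0.203] [0.423 0.391 0.229]
side 179 [0.4068 0.3837 0.2219] [0.391 0.356 0.2  ] [0.423 0.393 0.228]
[{"xyz":[-34.3,16,-0.1],"roll":0.068,"grip":50},{"xyz":[-33.1,18.2,-0.1],"roll":0.068,"grip":50},{"xyz":[-31.8,20.5,-0.1],"roll":0.069,"grip":50},{"xyz":[-30.2,22.6,-0.1],"roll":0.068,"grip":50},{"xyz":[-28.7,24.6,-0.1],"roll":0.068,"grip":50}]
[{"xyz":[-27,26.5,-0.1],"roll":0.068,"grip":50},{"xyz":[-25.1,28.3,-0.1],"roll":0.068,"grip":50},{"xyz":[-23.1,29.9,-0.1],"roll":0.068,"grip":50},{"xyz":[-21,31.5,-0.1],"roll":0.069,"grip":50},{"xyz":[-15.1,34.6,0.6],"roll":0.071,"grip":50}]
[{"xyz":[-12.6,35.6,0.5],"roll":0.071,"grip":50},{"xyz":[-10,36.5,0.6],"roll":0.071,"grip":50},{"xyz":[-7.5,37,0.5],"roll":0.071,"grip":50},{"xyz":[-4.8,37.5,0.6],"roll":0.071,"grip":50},{"xyz":[-2.1,37.7,0.5],"roll":0.071,"grip":50}]
[{"xyz":[0.6,37.7,0.6],"roll":0.071,"grip":50},{"xyz":[3.2,37.7,0.5],"roll":0.07,"grip":50},{"xyz":[5.9,37.3,0.6],"roll":0.071,"grip":50}]
18 end [ 624.2 -266.5  310. ] 8.42
```

>>> {"api": "move_arm", "payload": {
  "increments": [
    {"xyz":[-34.3,16,0],"roll":0.068,"grip":50},
    {"xyz":[-33.1,18.2,0],"roll":0.068,"grip":50},
    {"xyz":[-31.8,20.5,0],"roll":0.069,"grip":50},
    {"xyz":[-30.2,22.6,0],"roll":0.068,"grip":50},
    {"xyz":[-28.7,24.6,0],"roll":0.068,"grip":50}
  ]
}}

```text
time_s: 47.57
position: [0.4573, 0.1927, 0.3077]
tcp_rot: [[0.493, 0.87, -0.002], [0.87, -0.493, -0.0], [-0.001, -0.001, -1.0]]
force: [-0.1, -0.4, -0.5]
opening: 0.71
grasp_force: 0.0
```

>>> {"api": "move_arm", "payload": {
  "increments": [
    {"xyz":[-27,26.5,0],"roll":0.068,"grip":50},
    {"xyz":[-25.1,28.3,0],"roll":0.068,"grip":50},
    {"xyz":[-23.1,29.9,0],"roll":0.068,"grip":50},
    {"xyz":[-21,31.5,0],"roll":0.069,"grip":50},
    {"xyz":[-15.1,34.6,0],"roll":0.071,"grip":50}
  ]
}}

```text
time_s: 47.98
position: [0.51, 0.0114, 0.3077]
tcp_rot: [[0.758, 0.652, -0.003], [0.652, -0.758, 0.0], [-0.002, -0.002, -1.0]]
force: [0.9, 0.6, 0.9]
opening: 0.504
grasp_force: 0.0
```

>>> {"api": "move_arm", "payload": {
  "increments": [
    {"xyz":[-12.6,35.6,0],"roll":0.071,"grip":50},
    {"xyz":[-10,36.5,0],"roll":0.071,"grip":50},
    {"xyz":[-7.5,37,0],"roll":0.071,"grip":50},
    {"xyz":[-4.8,37.5,0],"roll":0.071,"grip":50},
    {"xyz":[-2.1,37.7,0],"roll":0.071,"grip":50}
  ]
}}

```text
time_s: 48.4
position: [0.5799, -0.1644, 0.3074]
tcp_rot: [[0.938, 0.347, -0.002], [0.347, -0.938, 0.001], [-0.001, -0.002, -1.0]]
force: [0.5, 0.3, -0.4]
opening: 0.501
grasp_force: 0.0
```

>>> {"api": "move_arm", "payload": {
  "increments": [
    {"xyz":[0.6,37.7,0],"roll":0.071,"grip":50},
    {"xyz":[3.2,37.7,0],"roll":0.07,"grip":50},
    {"xyz":[5.9,37.3,0],"roll":0.071,"grip":50},
    {"xyz":[0,0,0],"roll":0,"grip":50},
    {"xyz":[0,0,0],"roll":0,"grip":50}
  ]
}}

```text
time_s: 48.82
position: [0.621, -0.2701, 0.3063]
tcp_rot: [[0.99, 0.144, -0.003], [0.144, -0.99, 0.002], [-0.002, -0.002, -1.0]]
force: [-0.2, 0.3, -1.6]
opening: 0.498
grasp_force: 0.0
```

>>> {"api": "move_arm", "payload": {
  "increments": [
    {"xyz":[0,0,0],"roll":0,"grip":50},
    {"xyz":[0,0,0],"roll":0,"grip":50}
  ]
}}

```text
time_s: 48.98
position: [0.6209, -0.2666, 0.308]
tcp_rot: [[0.989, 0.148, -0.002], [0.148, -0.989, 0.002], [-0.001, -0.002, -1.0]]
force: [1.2, 0.3, -0.5]
opening: 0.499
grasp_force: 0.0
```

```bash
python3 - <<'E'
from h import *
st();plan([(.6242,-.2665,.232,8.4,30)],50)
E
```

```text
48.9833 [ 0.6209 -0.2666  0.308 ] [[0.989, 0.148, -0.002], [0.148, -0.989, 0.002], [-0.001, -0.002, -1.0]] [ 1.16  0.33 -0.48] 0.4994163585834921 0.0 [-32.7  30.2  68.    0.   81.9  48.8]
[{"xyz":[1.1,0.1,25.3],"roll":0.001,"grip":50},{"xyz":[1.1,0.1,25.4],"roll":0,"grip":50},{"xyz":[1.1,0.2,25.3],"roll":0.001,"grip":50}]
3 end [ 624.2 -266.5  232. ] 8.38
```

>>> {"api": "move_arm", "payload": {
  "increments": [
    {"xyz":[1.1,0,25],"roll":0,"grip":50},
    {"xyz":[1.1,0,25],"roll":0,"grip":50},
    {"xyz":[1.1,0,25],"roll":0,"grip":45},
    {"xyz":[0,0,0],"roll":0,"grip":35},
    {"xyz":[0,0,0],"roll":0,"grip":35}
  ]
}}

```text
time_s: 49.4
position: [0.6239, -0.2657, 0.2327]
tcp_rot: [[0.989, 0.148, -0.003], [0.148, -0.989, 0.002], [-0.003, -0.003, -1.0]]
force: [0.1, 0.0, 1.3]
opening: 0.394
grasp_force: 0.0
```

```bash
python3 - <<'E'
from h import *
st()
h=np.array([.5253,-.2807]);w=[]
for a in np.linspace(8.4,86,17)[1:]:
    r=np.radians(a);w.append((*(h+.1*np.array([np.cos(r),np.sin(r)])),.232,a))
plan(w,35)
E
```

```text
49.4 [ 0.6239 -0.2657  0.2327] [[0.989, 0.148, -0.003], [0.148, -0.989, 0.002], [-0.003, -0.003, -1.0]] [0.11 0.02 1.31] 0.39384211872422425 0.0 [-32.5  34.   73.    0.   73.2  49. ]
[{"xyz":[0,-8.1,0.7],"roll":-0.083,"grip":35},{"xyz":[-0.4,-8.4,0],"roll":-0.084,"grip":35},{"xyz":[-0.3,-8.5,0],"roll":-0.085,"grip":35},{"xyz":[-0.4,-8.4,0],"roll":-0.085,"grip":35},{"xyz":[-0.4,-8.5,0],"roll":-0.084,"grip":35}]
[{"xyz":[-0.3,-8.4,0],"roll":-0.085,"grip":35},{"xyz":[-0.4,-8.5,0],"roll":-0.084,"grip":35},{"xyz":[-0.3,-8.4,0],"roll":-0.085,"grip":35},{"xyz":[-0.4,-8.5,0],"roll":-0.085,"grip":35},{"xyz":[-0.3,-8.4,0],"roll":-0.084,"grip":35}]
[{"xyz":[-0.4,-8.5,0],"roll":-0.085,"grip":35},{"xyz":[-0.4,-8.5,0],"roll":-0.085,"grip":35},{"xyz":[-0.3,-8.4,0],"roll":-0.084,"grip":35},{"xyz":[-0.4,-8.5,0],"roll":-0.085,"grip":35},{"xyz":[-0.3,-8.4,0],"roll":-0.085,"grip":35}]
[{"xyz":[-0.4,-8.5,0],"roll":-0.084,"grip":35}]
16 end [ 532.3 -180.9  232. ] 85.98
```

>>> {"api": "move_arm", "payload": {
  "increments": [
    {"xyz":[0,-8,0],"roll":-0.083,"grip":35},
    {"xyz":[-0.4,-8.4,0],"roll":-0.084,"grip":35},
    {"xyz":[-0.3,-8.5,0],"roll":-0.085,"grip":35},
    {"xyz":[-0.4,-8.4,0],"roll":-0.085,"grip":35},
    {"xyz":[-0.4,-8.5,0],"roll":-0.084,"grip":35}
  ]
}}

```text
time_s: 49.82
position: [0.6117, -0.2297, 0.2366]
tcp_rot: [[0.84, 0.542, 0.005], [0.542, -0.84, -0.004], [0.002, 0.006, -1.0]]
force: [0.0, -2.8, -0.3]
opening: 0.35
grasp_force: 1.1
```

>>> {"api": "move_arm", "payload": {
  "increments": [
    {"xyz":[-0.3,-8.4,0],"roll":-0.085,"grip":35},
    {"xyz":[-0.4,-8.5,0],"roll":-0.084,"grip":35},
    {"xyz":[-0.3,-8.4,0],"roll":-0.085,"grip":35},
    {"xyz":[-0.4,-8.5,0],"roll":-0.085,"grip":35},
    {"xyz":[-0.3,-8.4,0],"roll":-0.084,"grip":35}
  ]
}}

```text
time_s: 50.23
position: [0.5827, -0.1998, 0.2369]
tcp_rot: [[0.544, 0.839, 0.006], [0.839, -0.544, -0.005], [-0.001, 0.008, -1.0]]
force: [1.1, -1.6, -0.4]
opening: 0.352
grasp_force: 1.0
```

>>> {"api": "move_arm", "payload": {
  "increments": [
    {"xyz":[-0.4,-8.5,0],"roll":-0.085,"grip":35},
    {"xyz":[-0.4,-8.5,0],"roll":-0.085,"grip":35},
    {"xyz":[-0.3,-8.4,0],"roll":-0.084,"grip":35},
    {"xyz":[-0.4,-6,0],"roll":-0.06,"grip":35},
    {"xyz":[-0.3,-4,0],"roll":-0.04,"grip":35}
  ]
}}

```text
time_s: 50.65
position: [0.5496, -0.1856, 0.2368]
tcp_rot: [[0.22, 0.975, 0.005], [0.975, -0.22, -0.003], [-0.002, 0.006, -1.0]]
force: [0.4, 0.3, 0.8]
opening: 0.35
grasp_force: 0.6
```

>>> {"api": "move_arm", "payload": {
  "increments": [
    {"xyz":[-0.1,-3,0],"roll":-0.03,"grip":35},
    {"xyz":[-0.1,-3,0],"roll":-0.03,"grip":35},
    {"xyz":[-0.1,-3,0],"roll":-0.03,"grip":35},
    {"xyz":[0,0,0],"roll":0,"grip":35}
  ]
}}

```text
time_s: 50.98
position: [0.5405, -0.1842, 0.2365]
tcp_rot: [[0.134, 0.991, 0.004], [0.991, -0.134, -0.002], [-0.002, 0.004, -1.0]]
force: [0.5, 1.0, 0.9]
opening: 0.349
grasp_force: 0.0
```

>>> {"api": "move_arm", "payload": {
  "increments": [
    {"xyz":[-0.1,-3,0],"roll":-0.03,"grip":35},
    {"xyz":[-0.1,-2,0],"roll":-0.02,"grip":35},
    {"xyz":[0,0,0],"roll":0,"grip":35}
  ]
}}

```text
time_s: 51.23
position: [0.5349, -0.1837, 0.2351]
tcp_rot: [[0.085, 0.996, 0.002], [0.996, -0.085, -0.001], [-0.001, 0.002, -1.0]]
force: [-0.0, 0.2, -0.2]
opening: 0.35
grasp_force: 0.0
```

>>> {"api": "move_arm", "payload": {
  "increments": [
    {"xyz":[0,-3,0],"roll":-0.03,"grip":35},
    {"xyz":[0,-2,0],"roll":-0.02,"grip":35},
    {"xyz":[0,0,0],"roll":0,"grip":35}
  ]
}}

```text
time_s: 51.48
position: [0.5292, -0.1832, 0.2341]
tcp_rot: [[0.036, 0.999, -0.0], [0.999, -0.036, -0.0], [-0.0, -0.0, -1.0]]
force: [-0.2, -0.6, -0.5]
opening: 0.349
grasp_force: 0.0
```

>>> {"api": "move_arm", "payload": {
  "increments": [
    {"xyz":[0,-3,0],"roll":-0.03,"grip":35},
    {"xyz":[0,-2,0],"roll":-0.02,"grip":35},
    {"xyz":[0,0,0],"roll":0,"grip":35}
  ]
}}

```text
time_s: 51.73
position: [0.5239, -0.1831, 0.2336]
tcp_rot: [[-0.014, 1.0, -0.001], [1.0, 0.014, 0.0], [0.0, -0.001, -1.0]]
force: [-0.6, 0.2, 0.1]
opening: 0.351
grasp_force: 0.0
```

```bash
python3 - <<'E'
from h import *
st()
for n in("top","side"):
    im,d=save(n,n+"20");W=cloud(n,d);hsv=cv2.cvtColor(im,cv2.COLOR_RGB2HSV);H,S,V=[hsv[...,i].astype(int) for i in range(3)]
    x,y,z=W[...,0],W[...,1],W[...,2]
    for l,m in (("knob",((H<5)|(H>173))&(S>150)&(z>.19)&(z<.27)&(y<0)&(y>-.4)),("shade",(z>.13)&(z<.2)&(H<15)&(S>100)&(y<.1)&(y>-.4)&(x>.4))):
        q=W[m&(d>0)]
        if len(q): print(n,l,len(q),np.median(q,0).round(4),q.min(0).round(3),q.max(0).round(3))
E
```

```text
51.7333 [ 0.5239 -0.1831  0.2336] [[-0.014, 1.0, -0.001], [1.0, 0.014, 0.0], [0.0, -0.001, -1.0]] [-0.57  0.15  0.15] 0.3514127924558474 0.0 [-30.8  24.1  91.5  -0.   64.5 -31.6]
top shade 698 [ 0.5129 -0.0351  0.1763] [ 0.47  -0.101  0.138] [0.585 0.012 0.2  ]
side knob 73 [ 0.5278 -0.18    0.2413] [ 0.518 -0.194  0.215] [ 0.54  -0.172  0.26 ]
side shade 680 [ 0.5218 -0.0109  0.1686] [ 0.47  -0.06   0.134] [0.586 0.02  0.2  ]
```

>>> {"api": "move_arm", "payload": {
  "increments": [
    {"xyz":[0,-3,0],"roll":-0.03,"grip":35},
    {"xyz":[0,-2,0],"roll":-0.02,"grip":35},
    {"xyz":[0,0,0],"roll":0,"grip":35}
  ]
}}

```text
time_s: 52.08
position: [0.519, -0.1832, 0.2335]
tcp_rot: [[-0.064, 0.998, -0.001], [0.998, 0.064, 0.0], [0.0, -0.001, -1.0]]
force: [-0.4, 0.1, -0.3]
opening: 0.35
grasp_force: 0.0
```

>>> {"api": "move_arm", "payload": {
  "increments": [
    {"xyz":[0,-3,0],"roll":-0.03,"grip":35},
    {"xyz":[0,-2,0],"roll":-0.02,"grip":35},
    {"xyz":[0,0,0],"roll":0,"grip":35}
  ]
}}

```text
time_s: 52.33
position: [0.514, -0.1836, 0.2335]
tcp_rot: [[-0.114, 0.994, -0.001], [0.994, 0.114, 0.0], [0.001, -0.001, -1.0]]
force: [-0.6, 0.2, -0.5]
opening: 0.35
grasp_force: 0.0
```

>>> {"api": "move_arm", "payload": {
  "increments": [
    {"xyz":[0,-3,0],"roll":-0.03,"grip":35},
    {"xyz":[0,0,0],"roll":0,"grip":35},
    {"xyz":[0,0,0],"roll":0,"grip":35}
  ]
}}

```text
time_s: 52.58
position: [0.5134, -0.1841, 0.2336]
tcp_rot: [[-0.142, 0.99, 0.004], [0.99, 0.142, 0.0], [-0.0, 0.004, -1.0]]
force: [5.1, 1.0, -2.5]
opening: 0.349
grasp_force: 2.5
```

>>> {"api": "move_arm", "payload": {
  "increments": [
    {"xyz":[0,-3,0],"roll":0,"grip":35},
    {"xyz":[0,-2,0],"roll":0,"grip":35},
    {"xyz":[0,0,0],"roll":0,"grip":35}
  ]
}}

```text
time_s: 52.83
position: [0.5133, -0.1842, 0.2336]
tcp_rot: [[-0.141, 0.99, 0.015], [0.99, 0.141, 0.001], [-0.001, 0.015, -1.0]]
force: [16.9, 4.2, -9.6]
opening: 0.352
grasp_force: 8.7
```

>>> {"api": "move_arm", "payload": {
  "increments": [
    {"xyz":[0,-3,0],"roll":0,"grip":35},
    {"xyz":[0,0,0],"roll":0,"grip":35},
    {"xyz":[0,0,0],"roll":0,"grip":35}
  ]
}}

```text
time_s: 53.08
position: [0.5132, -0.1842, 0.2335]
tcp_rot: [[-0.14, 0.99, 0.021], [0.99, 0.14, 0.002], [-0.001, 0.021, -1.0]]
force: [23.9, 6.2, -14.9]
opening: 0.352
grasp_force: 12.2
```

>>> {"api": "move_arm", "payload": {
  "increments": [
    {"xyz":[0,6,0],"roll":0,"grip":35},
    {"xyz":[0,4,0],"roll":0,"grip":35},
    {"xyz":[0,1.5,0],"roll":0,"grip":42},
    {"xyz":[0,0,0],"roll":0,"grip":45},
    {"xyz":[0,0,0],"roll":0,"grip":45}
  ]
}}

```text
time_s: 53.5
position: [0.5144, -0.1835, 0.2336]
tcp_rot: [[-0.143, 0.99, -0.001], [0.99, 0.143, 0.0], [0.0, -0.001, -1.0]]
force: [-0.6, 0.6, -0.6]
opening: 0.437
grasp_force: 0.0
```

>>> {"api": "move_arm", "payload": {
  "increments": [
    {"xyz":[0,0,-15],"roll":0,"grip":45},
    {"xyz":[0,0,-30],"roll":0,"grip":45},
    {"xyz":[0,0,-35],"roll":0,"grip":45},
    {"xyz":[0,0,-30],"roll":0,"grip":45},
    {"xyz":[0,0,0],"roll":0,"grip":45}
  ]
}}

```text
time_s: 53.92
position: [0.5175, -0.1855, 0.3506]
tcp_rot: [[-0.143, 0.99, 0.011], [0.99, 0.143, -0.007], [-0.009, 0.01, -1.0]]
force: [1.0, -0.8, -0.0]
opening: 0.455
grasp_force: 0.0
```

>>> {"api": "move_arm", "payload": {
  "increments": [
    {"xyz":[-30,0,0],"roll":0,"grip":45},
    {"xyz":[-35,0,0],"roll":0,"grip":45},
    {"xyz":[-35,0,0],"roll":0,"grip":45},
    {"xyz":[-30,0,0],"roll":0,"grip":45},
    {"xyz":[-20,0,0],"roll":0,"grip":45}
  ]
}}

```text
time_s: 54.33
position: [0.5358, -0.3351, 0.343]
tcp_rot: [[-0.141, 0.99, -0.001], [0.99, 0.141, -0.001], [-0.001, -0.001, -1.0]]
force: [0.6, 0.6, -0.3]
opening: 0.448
grasp_force: 0.0
```

>>> {"api": "move_arm", "payload": {
  "increments": [
    {"xyz":[0,0,0],"roll":0,"grip":45},
    {"xyz":[0,0,0],"roll":0,"grip":45},
    {"xyz":[0,0,0],"roll":0,"grip":45},
    {"xyz":[0,0,0],"roll":0,"grip":45}
  ]
}}

```text
time_s: 54.67
position: [0.5362, -0.3307, 0.3436]
tcp_rot: [[-0.144, 0.99, -0.001], [0.99, 0.144, 0.001], [0.001, -0.001, -1.0]]
force: [-0.0, 0.2, 0.6]
opening: 0.449
grasp_force: 0.0
```

```bash
python3 - <<'E'
from h import *
st();dots("side","side21")
for n in("top","side"):
    im,d=save(n,n+"22");W=cloud(n,d);hsv=cv2.cvtColor(im,cv2.COLOR_RGB2HSV);H,S,V=[hsv[...,i].astype(int) for i in range(3)]
    x,y,z=W[...,0],W[...,1],W[...,2]
    for l,m in (("knob",((H<5)|(H>173))&(S>150)&(z>.19)&(z<.27)&(y<0)&(y>-.4)),("shade",(z>.13)&(z<.2)&(H<15)&(S>100)&(y<.1)&(y>-.4)&(x>.4)),("bar",(z>.197)&(z<.23)&(S<80)&(y<-.06)&(y>-.31)&(x>.46)&(x<.58))):
        q=W[m&(d>0)]
        if len(q): print(n,l,len(q),np.median(q,0).round(4),q.min(0).round(3),q.max(0).round(3))
        if l=="bar" and len(q)>50: v=cv2.fitLine(q[:,:2].astype(np.float32),cv2.DIST_HUBER,0,.01,.01).ravel();print(np.degrees(np.arctan2(v[1],v[0])))
E
```

```text
54.6667 [ 0.5362 -0.3307  0.3436] [[-0.144, 0.99, -0.001], [0.99, 0.144, 0.001], [0.001, -0.001, -1.0]] [-0.04  0.23  0.62] 0.4490464704074725 0.0 [-41.8  24.6  72.2   0.   83.3 -50.1]
side white 47 [0.4745 0.1552 0.0511] [0.4754 0.1548 0.0507]
side yellow 36 [ 0.5711 -0.0761  0.0508] [ 0.5723 -0.0809  0.0484]
side blue 39 [0.4786 0.0351 0.0515] [0.4786 0.0329 0.0488]
side black 25 [ 0.4741 -0.0789  0.0517] [ 0.4743 -0.0818  0.0499]
top knob 40 [ 0.5156 -0.1824  0.2543] [ 0.508 -0.202  0.21 ] [ 0.527 -0.174  0.262]
top shade 426 [ 0.518  -0.0389  0.1785] [ 0.467 -0.102  0.14 ] [0.56  0.012 0.2  ]
top bar 407 [ 0.5161 -0.1718  0.2119] [ 0.499 -0.293  0.198] [ 0.543 -0.061  0.223]
-85.01639
side knob 65 [ 0.5165 -0.1795  0.241 ] [ 0.508 -0.192  0.213] [ 0.526 -0.172  0.261]
side shade 675 [ 0.4999 -0.011   0.1691] [ 0.449 -0.063  0.134] [0.563 0.017 0.2  ]
side bar 147 [ 0.513  -0.1452  0.2135] [ 0.49  -0.306  0.197] [ 0.542 -0.06   0.22 ]
-87.35681
```

View pics/side22.png

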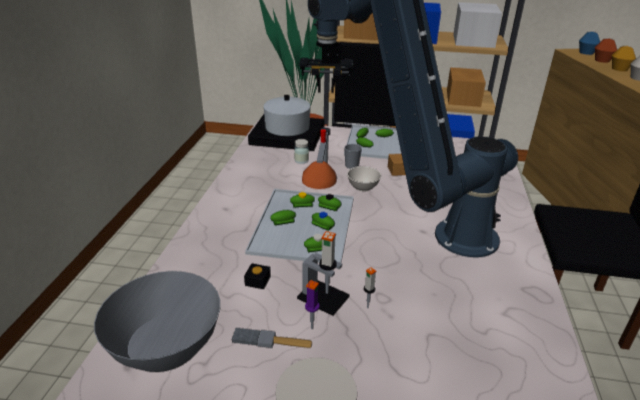

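The side view shows the lamp back over the tray (shade 320,175), the probe hanging upright in its fork (328,245) and the cakes upright. The bar is at 95°, about 86° (1.5 rad) from the out stop, so both stops were reached.

```bash
python3 -c "
from rig import bot
print(bot.hand_in())"
```

```text
the job is handed in; nothing more can be done
None
```

The job is handed in: I swung the lamp out to its stop, touched reference, white, yellow, blue, black (no red cake present) and reference again for over 3 s each, hung the thermometer back in its fork, and returned the lamp to its stop over the tray; the yellow cake was knocked about 3 cm after its reading.

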